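# Swap the two fondue burners into their own stands and cap them

## Task

The two fondue burners have been put in each other's stands. Swap them, so that the large burner stands in the middle of the large stand's tray and the small burner in the middle of the small stand's tray (there is free counter for parking one meanwhile), and have each burner covered by its own snuffer cap, sitting fully down on it. The burners are filled, so keep them upright throughout, and leave the fuel canister and the cream pot where they are.

Things in the scene. Friction and masses are not known exactly. Their poses are not given: they have to be found in the camera images.
- large_burner: Large fondue burner: solid upright aluminium cylinder, 60 mm diameter, 50 mm high, with a dark wick opening (30 mm across) and small air holes in its flat top; about 0.22 kg. Loose; stands in the tray of the small stand at the start. Origin: centre of its underside, z up.
- small_burner: Small fondue burner of the same make: solid upright aluminium cylinder, 44 mm diameter, 40 mm high, dark wick opening 20 mm across; about 0.12 kg. Loose; stands in the tray of the large stand at the start. Origin: centre of its underside, z up.
- large_cap: Snuffer cap of the large burner: steel, open below, 74 mm outside and 70 mm inside diameter, 18 mm high, 16 mm deep inside; black knob on top, 18 mm diameter, 23 to 41 mm above the origin, on a thin stem; 0.07 kg. Loose, rim down on the counter. Origin: centre of the rim's underside, z up. Fully down on its burner, its origin is 34 mm above the burner's origin (5 mm play all round).
- small_cap: Snuffer cap of the small burner: steel, open below, 58 mm outside and 54 mm inside diameter, 18 mm high, 16 mm deep inside; black knob on top, 18 mm diameter, 23 to 41 mm above the origin, on a thin stem; 0.045 kg. Loose, rim down on the counter. Origin: centre of the rim's underside, z up. Fully down on its burner, its origin is 24 mm above the burner's origin (5 mm play all round).
- large_stand: Large black steel pot stand, fixed: round drip tray (132 mm diameter, floor 20 mm above the counter, 3 mm lip) under an open pot ring of 8 mm rod on four legs, ring top 95 mm up, 184 mm clear inside, with four small lugs reaching 6 mm into the opening. The burner goes in and out through the ring from above. Origin: on the counter under the tray's centre, z up.
- small_stand: Small black steel pot stand, fixed: round drip tray (112 mm diameter, floor 20 mm above the counter, 3 mm lip) under an open pot ring of 8 mm rod on three legs, ring top 85 mm up, 152 mm clear inside, with three small lugs reaching 6 mm into the opening. The burner goes in and out through the ring from above. Origin: on the counter under the tray's centre, z up.
- canister: Bystander: aluminium fuel canister with a black twist cap, 56 mm diameter, 95 mm high, loose, standing on the counter. Origin: centre of its underside. Leave it alone.
- pot: Bystander: cream ceramic fondue pot, 176 mm diameter, 80 mm high, with a stick handle out to 172 mm from its centre and 98 mm high, on the far part of the counter between the stands. Origin: centre of its underside; the handle points along its x axis, away from the robot. Leave it alone. (A flat spoon rest lies beyond the stands, a 250 mm high fork carousel stands far to the robot's right.)
There are look-alikes about, which are no part of the job. What is shaped like the large_cap but orange or pink is not meant.

How it is judged (in metres and radians):
At the end, for the whole second after the job is handed in: Each burner stands upright on the tray floor of its own stand, within 12 mm of the tray's centre; its own cap sits level and fully down over it (within 8 mm of its axis and 3 mm of full depth); all are released and at rest (horizontal distance between large_burner and large_stand below 0.012 m and z of large_burner in the frame of large_stand between 0.017 and 0.024 m and angle between each of large_burner, small_burner, large_cap, small_cap's own z axis and vertical below 0.08 rad and horizontal distance between small_burner and small_stand below 0.012 m and z of small_burner in the frame of small_stand between 0.017 and 0.024 m and horizontal distance between large_cap and large_burner below 0.008 m and z of large_cap in the frame of large_burner between 0.031 and 0.037 m and horizontal distance between small_cap and small_burner below 0.008 m and z of small_cap in the frame of small_burner between 0.021 and 0.027 m and linear speed of each of large_burner, small_burner, large_cap, small_cap below 0.02 m/s); the robot touches nothing.
It fails at once if the large burner is tipped by more than about 35 degrees (angle between large_burner's own z axis and vertical above 0.6 rad).
It fails at once if the small burner is tipped by more than about 35 degrees (angle between small_burner's own z axis and vertical above 0.6 rad).
It fails at once if the fuel canister is moved by more than 25 mm or knocked over (distance of canister from where it was at the start of the episode above 0.025 m or angle between canister's own z axis and vertical above 0.5 rad).
It fails at once if the pot is moved by more than 25 mm (distance of pot from where it was at the start of the episode above 0.025 m).
It also fails if it takes over 128 s, if anything falls off the work surface, if the arm or the gripper's body presses on something with over 40 N, if the wrist force passes 120 N, or if a joint passes its speed limit or range.

## Robot

A 6-joint arm with a two-finger parallel gripper is mounted at the origin on the work surface. World frame = base frame: x ahead of the robot, y to its left, z up, the work surface at z = 0. Lengths are in mm, angles in rad, forces in N, time in s.
With the tool pointing down it reaches from about 275 to 750 mm from the base axis. Payload 10.2 kg.
Tool frame: the origin (TCP) lies midway between the tips of the shut fingers; the grasp point (between the pads) lies 19 mm behind it; x points along the fingers, y is the direction in which the jaws open and shut, and the axes are right-handed (so a half turn about x gives the same grasp; the last joint's range is limited). The gripper opens to 85 mm and grips with 20 to 120 N. Pads are 22 mm wide; open, the fingers measure 114 mm over their backs; the gripper's body (76 mm by 85 mm) begins 54 mm behind the grasp point. The pads swing forward as they close: fully open they stand 13 mm farther back than shut.
Start: joints at [0.96, 0.313, 1.498, -0, 1.331, -0.223], TCP at [198.543, 486.016, 231.294] pointing down, gripper open.
Joint ranges: [-2.94, 2.94], [-0.97, 2.17], [0.19, 2.56], [-1.23, 4.37], [0.02, 3.11], [-2.88, 2.88]. Speed limits (rad/s): [2.39, 2.39, 3.01, 3.14, 3.14, 3.14].

## Interface

Orientations are given as a unit quaternion [w, x, y, z].
In Python, from bench import robot, capture, ticket gives the robot as it stands.
- The arm moves only by the tool carry_out, never from a script. Its argument "targets" is a list of rows, each a list of 7 numbers: the opening, from 0 (shut) to 1 (fully open), then the shift along the tool's x, y, z in units of 25 mm (1.0 is 25 mm), then the turn, a rotation vector about the tool's x, y, z in units of 8 degrees (1.0 is 8 degrees). A call has 1 to 8 rows; each row shifts and turns the commanded pose from where the row before left it, along the tool's axes as they then stand; what a row does not reach is not made up. A row lasts 1/10 s, in which the tool goes at most 50 mm and 8.59 degrees, less where a joint would pass 70% of its speed; a pose out of reach is approached as far as the arm can. A call is refused whole if a number of a shift passes 1 or a number of a turn 1, either way. A call with a gripper value outside its range is refused whole. The fingers move at their own pace and stop on an object; "squeeze" is the grip in N (left out, the last holds). Time passes only in rows, so rows that do not move let the fingers close. It gives the time, the measured TCP pose, the force and the opening at its end, in the units of the state.
- robot.read_state(): the state, without advancing time (a new reading comes with each control period).
- capture(name): name is "scene" or "top" or "wrist"; returns a dict with "pixels" (400x640x3 uint8, blue, green, red), "K" (3x3 intrinsics, pixels), "rvec" (rotation vector, rad) and "tvec" (3), from world to camera coordinates, as OpenCV has them. Camera axes: x right, y down, z forward; pixel columns grow to the right and rows downward; lengths in mm; the calibration is good to about 2 mm. A picture is of the moment at which its call begins. There is no depth.
- ticket.close_job(): hands the job in, once; it reports no verdict.
The state is a dict: "t": time; "q": joint angles; "joint_velocities": joint speeds; "effort": joint torques, N m; "tcp_pos": TCP position; "tcp_rot": TCP orientation; "ft_force": force on the tool from outside, world axes, zero at the start; "wrist_torque": the same for the moment, N m; "finger_gap": finger opening in mm.
Only numpy, scipy, OpenCV 4.12 (cv2) and the standard library are available. Lean on these libraries where they do the work, as an engineer would, in place of code of your own. Each camera call takes 0.05 s, during which the arm holds its last target.

## Working session

There is one attempt and no reset: what is moved stays moved. The work goes in short steps, Python scripts to look and compute and a tool call to move; the robot and the scene stay as the last step left them, time stands still between calls to the robot, and variables do not carry over. Pictures are saved under pics/ and viewed, and the job is handed in when it is done.

Besides the shell and the picture viewer there is one more tool, called as name(argument=value, ...), one argument or row to a line, values as JSON. carry_out: Moves the arm, as the interface text tells. Its arguments: {"type":"object","properties":{"targets":{"type":"array","items":{"type":"array","items":{"type":"number"}}},"squeeze":{"type":"number"}},"required":["targets"]}

```bash
ls; mkdir -p pics; python3 - <<'E'
from bench import robot,capture
import cv2
for n in ["scene","top","wrist"]:
    c=capture(n); cv2.imwrite(f"pics/{n}0.png",c["pixels"]); 
    import numpy as np
    R=cv2.Rodrigues(np.array(c["rvec"],float))[0]
    print(n,np.round(c["K"],1).tolist(),np.round(-R.T@np.array(c["tvec"]).ravel()),np.round(R,2).tolist())
print(robot.read_state())
E
```

```text
pics
scene [[387.6, 0.0, 320.9], [0.0, 387.6, 200.2], [0.0, 0.0, 1.0]] [ 949. -177.  734.] [[0.4, 0.92, -0.0], [0.78, -0.35, -0.51], [-0.47, 0.21, -0.86]]
top [[374.4, 0.0, 319.2], [0.0, 374.4, 197.6], [0.0, 0.0, 1.0]] [444.  -8. 848.] [[-0.01, -1.0, 0.01], [-0.99, 0.01, -0.15], [0.15, -0.01, -0.99]]
wrist [[288.8, 0.0, 322.6], [0.0, 288.8, 204.2], [0.0, 0.0, 1.0]] [138. 512. 373.] [[0.38, 0.93, -0.0], [0.89, -0.37, 0.26], [0.24, -0.1, -0.97]]
{'t': 0.15, 'q': array([ 9.59603137e-01,  3.13342914e-01,  1.49824439e+00, -3.01017573e-05,
        1.33100532e+00, -2.23382658e-01]), 'joint_velocities': array([-0.00120781, -0.001884  , -0.00378085, -0.00092157, -0.00272966,
        0.00025776]), 'effort': array([ 1.67007500e-03, -4.12366211e+01, -2.59798694e+01, -1.63266009e-04,
        3.20945888e-03, -2.52161193e-06]), 'tcp_pos': array([198.43332304, 485.8493821 , 230.86240924]), 'tcp_rot': array([ 0.6937216 ,  0.13592423,  0.69398927, -0.13657902]), 'ft_force': array([ 0.11232431, -0.15486955, -0.18137717]), 'wrist_torque': array([ 0.02470826, -0.01974492,  0.03815165]), 'finger_gap': 85.40727554267364}
```

View pics/scene0.png

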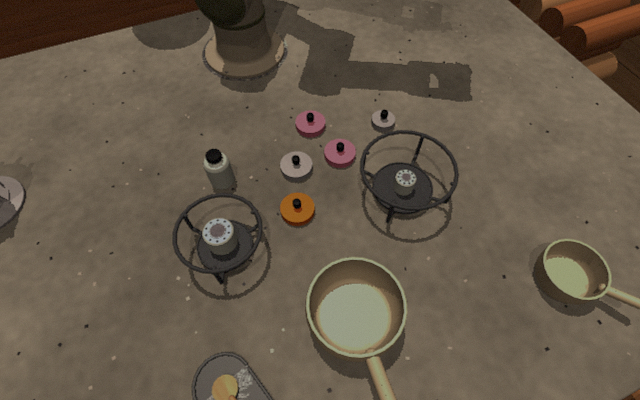

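View pics/top0.png

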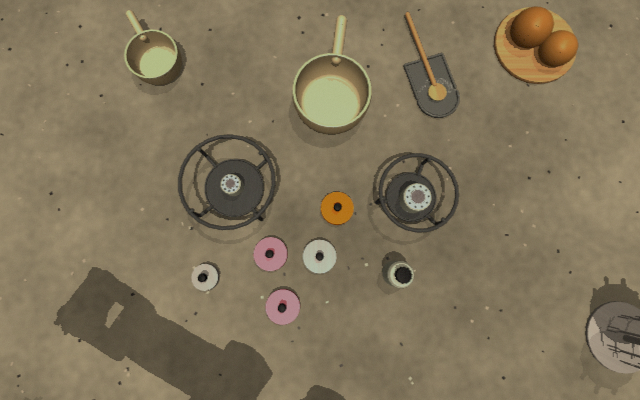

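View pics/wrist0.png

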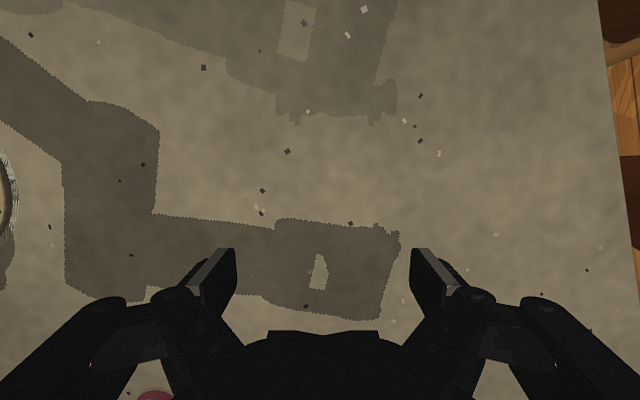

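```bash
cat > h.py <<'E'
import numpy as np,cv2
from bench import robot,capture,ticket
from scipy.spatial.transform import Rotation as Ro
def cast(c,uv,z):
    uv=np.atleast_2d(np.array(uv,float)); R=cv2.Rodrigues(np.array(c["rvec"],float))[0]; t=np.array(c["tvec"],float).ravel()
    o=-R.T@t; d=np.c_[uv,np.ones(len(uv))]@np.linalg.inv(np.array(c["K"])).T@R
    return (o+d*((z-o[2])/d[:,2])[:,None])[:,:2]
def proj(c,p):
    return cv2.projectPoints(np.array(p,float).reshape(-1,3),np.array(c["rvec"],float),np.array(c["tvec"],float),np.array(c["K"],float),None)[0].reshape(-1,2)
def circ(p):
    p=np.asarray(p); 
    (x,y,k)=np.linalg.lstsq(np.c_[2*p,np.ones(len(p))],(p**2).sum(1),rcond=None)[0]
    r=np.sqrt(k+x*x+y*y); res=np.abs(np.hypot(p[:,0]-x,p[:,1]-y)-r)
    return np.array([x,y]),r,res
def rcirc(p):
    p=np.asarray(p)
    for _ in range(5):
        m,r,res=circ(p); k=res<max(2.5,2*np.median(res)); p2=p[k]
        if k.all():break
        p=p2
    return np.round(m,1),round(float(r),1),len(p)
def pose():
    s=robot.read_state(); q=s["tcp_rot"]; R=Ro.from_quat([q[1],q[2],q[3],q[0]]); return s,np.array(s["tcp_pos"]),R
def go(x,y,z,yaw):
    """units from current measured pose to TCP xyz, tool down, jaw axis at yaw(deg)"""
    s,p,R=pose(); M=R.as_matrix()
    a=np.radians(yaw); best=None
    for aa in (a,a+np.pi):
        Y=np.array([np.cos(aa),np.sin(aa),0]); X=np.array([0,0,-1.]); T=np.c_[X,Y,np.cross(X,Y)]
        rv=Ro.from_matrix(M.T@T).as_rotvec()
        if best is None or np.linalg.norm(rv)<np.linalg.norm(best): best=rv
    sh=M.T@(np.array([x,y,z])-p)
    print("t",s["t"],"tcp",p.round(1),"gap",round(s["finger_gap"],1),"q",np.round(s["q"],2),"F",np.round(s["ft_force"],1))
    print(" toolaxes x",M[:,0].round(3),"y",M[:,1].round(3),"z",M[:,2].round(3)," shift units",(sh/25).round(2),"turn units",(np.degrees(best)/8).round(2))
E
cat > m.py <<'E'
from h import *
C={n:capture(n) for n in("top","scene")}
for n,c in C.items(): cv2.imwrite(f"pics/{n}_z.png",c["pixels"])
def comp(c,mask,seed):
    n,l,st,ce=cv2.connectedComponentsWithStats(mask.astype(np.uint8)*255,connectivity=4)
    d=np.hypot(*(ce[1:]-seed).T); d[st[1:,4]<25]=1e9
    i=1+np.argmin(d); return (l==i).astype(np.uint8),st[i],ce[i]
seeds={"top":dict(lc=(319,256),sc=(204,277)),"scene":dict(lc=(296,165),sc=(383,120))}
for n,c in C.items():
    im=c["pixels"]; hsv=cv2.cvtColor(im,cv2.COLOR_BGR2HSV)
    for k,s in seeds[n].items():
        x,y=s; print(n,k,"hsv",hsv[y+5,x+10],hsv[y-6,x-8])
t=C["top"]["pixels"]
a=cv2.resize(t[120:330,165:465],None,fx=2.6,fy=2.6,interpolation=cv2.INTER_CUBIC);cv2.imwrite("pics/topcrop.png",a)
b=cv2.resize(C["scene"]["pixels"][95:295,165:465],None,fx=2.6,fy=2.6,interpolation=cv2.INTER_CUBIC);cv2.imwrite("pics/scenecrop.png",b)
E
python3 m.py
```

```text
top lc hsv [ 40  29 186] [ 34  29 183]
top sc hsv [ 22  37 179] [ 20  42 181]
scene lc hsv [ 13  42 147] [  9  46 144]
scene sc hsv [15 42 49] [ 11  42 145]
```

View pics/topcrop.png

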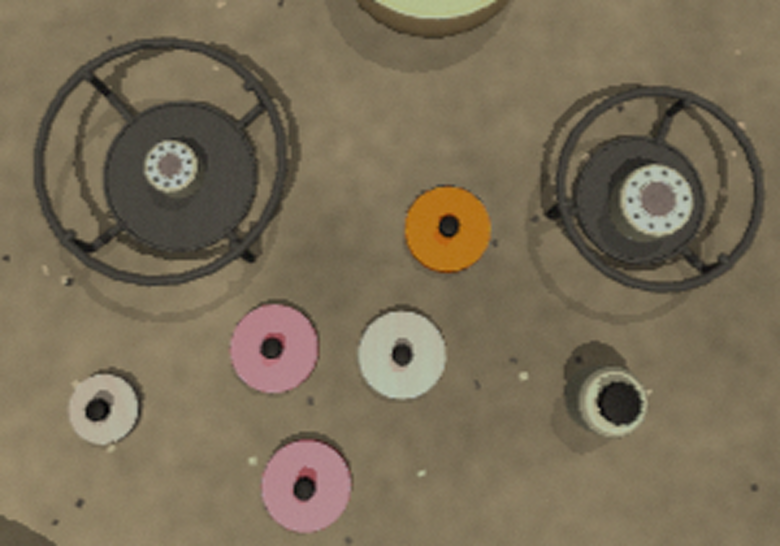

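View pics/scenecrop.png

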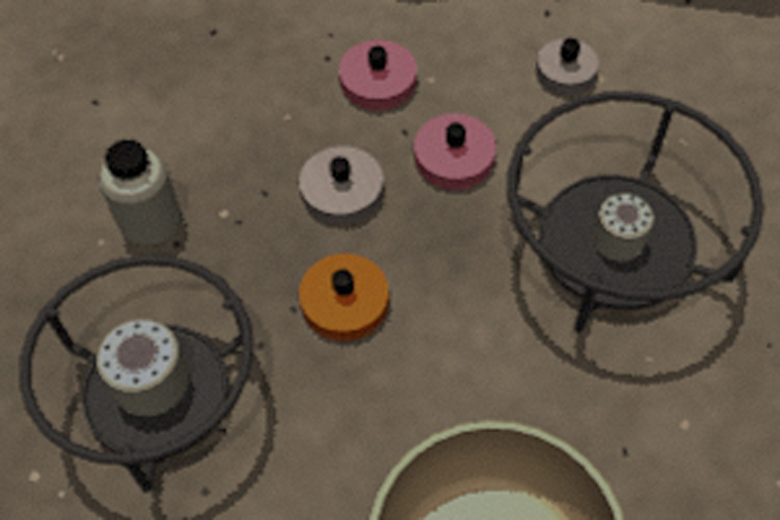

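The large cap is the steel-grey one at top-view (319,256). The orange (337,208) and pink (270,254), (282,307) caps are the look-alikes. The small cap is the smaller grey one at (204,277). The small burner is in the left (large) stand at (231,183) and the large burner in the right (small) stand at (416,196).

```bash
cat > m2.py <<'E'
from h import *
C={n:capture(n) for n in("top","scene")}
seeds={"top":dict(lc=(312,262),sc=(210,282),sb=(231,183),lb=(417,196),orange=(330,214)),"scene":dict(lc=(288,168),sc=(377,124),sb=(405,180),lb=(218,232))}
zz=dict(lc=18,sc=18,sb=60,lb=70,orange=18)
for n,c in C.items():
    im=c["pixels"].astype(int); hsv=cv2.cvtColor(c["pixels"],cv2.COLOR_BGR2HSV)
    br=(hsv[...,1]<62)&(hsv[...,2]>(150 if n=="top" else 125))
    cv2.imwrite(f"pics/br_{n}.png",br.astype(np.uint8)*255)
    for k,(x,y) in seeds[n].items():
        m=br
        if k=="orange": m=(hsv[...,0]<25)&(hsv[...,1]>180)&(hsv[...,2]>150)
        sub=np.zeros(m.shape,np.uint8); sub[y-26:y+27,x-26:x+27]=m[y-26:y+27,x-26:x+27]
        N,l,st,ce=cv2.connectedComponentsWithStats(sub,connectivity=8)
        if N<2: print(n,k,"none");continue
        i=1+np.argmax(st[1:,4]); 
        ct=max(cv2.findContours((l==i).astype(np.uint8),cv2.RETR_EXTERNAL,cv2.CHAIN_APPROX_NONE)[0],key=len).reshape(-1,2)
        h=cv2.convexHull(ct).reshape(-1,2)
        w=cast(c,ct,zz[k]); print(n,k,"px",ce[i].round(1),st[i,4],rcirc(w),"hull",rcirc(cast(c,h,zz[k])))
    # dark: trays
    dk=(im.max(2)<75)
    cv2.imwrite(f"pics/dk_{n}.png",dk.astype(np.uint8)*255)
E
python3 m2.py; python3 -c "
import cv2,numpy as np
a=cv2.imread('pics/dk_top.png')[120:320,160:480];b=cv2.imread('pics/dk_scene.png')[95:295,160:480]
cv2.imwrite('pics/dk.png',cv2.resize(np.vstack([a,b]),None,fx=1.45,fy=1.45))"
```

```text
top lc px [319.2 256.2] 799 (array([443.7, -19.2]), 35.4, 92) hull (array([443.6, -19.4]), 36.2, 23)
top sc px [204.1 277.1] 461 (array([401.5, 230.7]), 27.8, 75) hull (array([401.4, 230.8]), 28.4, 21)
top sb px [230.3 183.9] 171 (array([598., 170.]), 19.1, 53) hull (array([598.4, 170.2]), 20.3, 15)
top lb px [416.9 197. ] 380 (array([ 565.8, -226.2]), 27.7, 75) hull (array([ 565.8, -226.3]), 28.4, 22)
top orange px [336.6 207.8] 748 (array([550.4, -59.1]), 35.2, 89) hull (array([550.4, -59.2]), 35.9, 20)
scene lc px [295.7 164.2] 530 (array([442.6, -17.8]), 35.1, 79) hull (array([442.5, -17.8]), 35.8, 21)
scene sc px [382.7 118.9] 208 (array([399.7, 231.7]), 27.0, 48) hull (array([399.7, 231.8]), 27.8, 16)
scene sb px [405.2 178.1] 152 (array([599.4, 170.1]), 19.3, 46) hull (array([599.4, 170.3]), 20.1, 16)
scene lb px [217.3 231.4] 419 (array([ 566.6, -225.4]), 27.7, 79) hull (array([ 566.6, -225.4]), 28.4, 18)
```

View pics/dk.png

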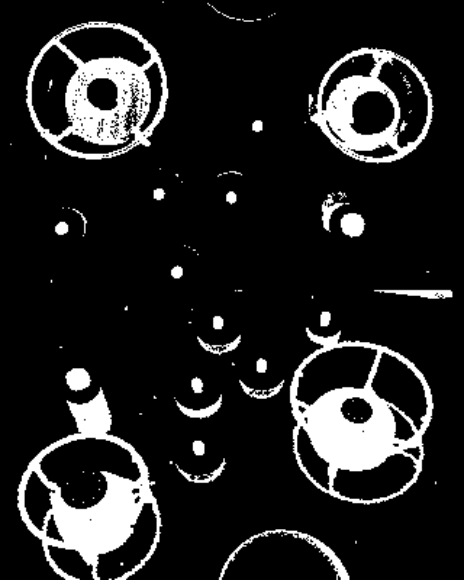

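```bash
cat > m3.py <<'E'
from h import *
from scipy.optimize import least_squares
C={n:capture(n) for n in("top","scene")}
for n,c in C.items():
    dk=c["pixels"].max(2)<78
    v,u=np.nonzero(dk); uv=np.c_[u,v]
    for name,z,r0,tz,tr,g in(("large",91,96,22,66,(600,165)),("small",81,80,22,56,(570,-225))):
        w=cast(c,uv,z); m=np.array(g,float)
        for tol in(16,12,9,7,6,6,6):
            d=np.hypot(*(w-m).T); k=abs(d-r0)<tol
            f=least_squares(lambda p:np.hypot(*(w[k]-p).T)-r0,m,loss="soft_l1",f_scale=3); m=f.x
        print(n,name,"ring",m.round(1),k.sum(),end=" ")
        # tray edge: flood region
        w=cast(c,uv,tz); mt=m.copy()
        # boundary pixels by rays: outermost dark contour around the tray radius
        er=cv2.morphologyEx(dk.astype(np.uint8),cv2.MORPH_CLOSE,np.ones((3,3)));er=cv2.morphologyEx(er,cv2.MORPH_OPEN,cv2.getStructuringElement(cv2.MORPH_ELLIPSE,(9,9)))
        N,l,st,ce=cv2.connectedComponentsWithStats(er)
        px=proj(c,[[*m,tz]])[0]; j=1+np.argmin(np.hypot(*(ce[1:]-px).T)+1e6*(st[1:,4]<300))
        ct=max(cv2.findContours((l==j).astype(np.uint8),cv2.RETR_EXTERNAL,cv2.CHAIN_APPROX_NONE)[0],key=len).reshape(-1,2)
        e=cast(c,ct,tz)
        for tol in(12,8,5,4,4):
            d=np.hypot(*(e-mt).T);k=abs(d-tr+1)<tol
            mt=least_squares(lambda p:np.hypot(*(e[k]-p).T)-tr+1,mt,loss="soft_l1").x
        print("tray",mt.round(1),k.sum(),len(ct))
    k=0
E
python3 m3.py
```

```text
top large ring [597.6 170.9] 1142 tray [597.7 169.6] 124 206
top small ring [ 574.2 -225.6] 921 tray [ 575.2 -223. ] 57 220
scene large ring [596.7 172.2] 1236 tray [596.6 172.7] 62 296
scene small ring [ 573.2 -224.6] 1327 tray [ 588.7 -224.2] 81 223
```

```bash
python3 - <<'E'
from h import *
c=capture("top")
print("canister",cast(c,[402,274],95),"pot edge near",cast(c,[[332,132],[294,95]],80),"park px",proj(c,[[450,330,0],[450,330,40]]))
go(598.7,170.2,150,90)
E
```

```text
canister [[ 407.13661373 -181.49379448]] pot edge near [[705.01866615 -47.92901592]
 [788.72171066  33.20430311]] park px [[162.25639074 254.59445211]
 [154.70051811 254.53781675]]
t 0.5 tcp [198.5 486.  231.3] gap 85.3 q [ 0.96  0.31  1.5  -0.    1.33 -0.22] F [ 0.5  0.2 -0.4]
 toolaxes x [-0. -0. -1.] y [ 0.378  0.926 -0.   ] z [ 0.926 -0.378 -0.   ]  shift units [ 3.25 -5.64 19.59] turn units [-2.78 -0.    0.  ]
```

carry_out(
  targets=[
    [1,0,0,0,-1,0,0],
    [1,0,0,0,-1,0,0],
    [1,0,0,0,-0.78,0,0],
    [1,0,-0.8,1,0,0,0],
    [1,0,-0.8,1,0,0,0],
    [1,0,-0.8,1,0,0,0],
    [1,0,-0.8,1,0,0,0],
    [1,0,-0.8,1,0,0,0],
  ],
  squeeze=40,
)

```text
t: 1.3
tcp_pos: [324.5, 385.2, 231.4]
tcp_rot: [0.707, -0.0, 0.707, 0.0]
ft_force: [0.8, 0.8, 0.2]
finger_gap: 85.3
```

carry_out(
  targets=[
    [1,0,-0.8,1,0,0,0],
    [1,0,-0.8,1,0,0,0],
    [1,0,-0.8,1,0,0,0],
    [1,0,-0.8,1,0,0,0],
    [1,0,-0.8,1,0,0,0],
    [1,0,-0.8,1,0,0,0],
    [1,0,-0.8,1,0,0,0],
    [1,0,-0.8,1,0,0,0],
  ],
)

```text
t: 2.1
tcp_pos: [524.6, 225.2, 231.3]
tcp_rot: [0.707, -0.0, 0.707, 0.0]
ft_force: [-0.3, 0.3, -0.2]
finger_gap: 85.4
```

```bash
python3 - <<'E'
from h import *
go(598.7,170.2,150,90)
c=capture("wrist");cv2.imwrite("pics/w1.png",c["pixels"])
print(proj(c,[[598.7,170.2,60]]))
E
```

```text
t 2.1 tcp [524.6 225.2 231.3] gap 85.4 q [ 0.2   0.41  1.35 -0.    1.37 -1.37] F [-0.3  0.3 -0.2]
 toolaxes x [ 0.  0. -1.] y [-0.  1.  0.] z [1. 0. 0.]  shift units [ 3.25 -2.2   2.96] turn units [ 0.  0. -0.]
[[275.33951644 249.66112185]]
```

View pics/w1.png

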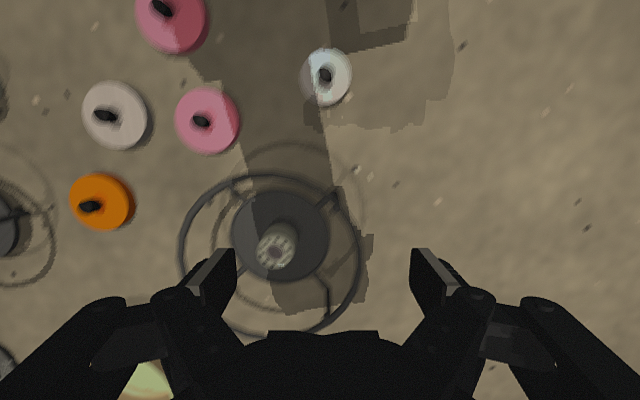

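carry_out(
  targets=[
    [1,0,-0.74,1,0,0,0],
    [1,0,-0.73,1,0,0,0],
    [1,0,-0.73,0.96,0,0,0],
    [1,1,0,0,0,0,0],
    [1,1,0,0,0,0,0],
    [1,1,0,0,0,0,0],
    [1,0.25,0,0,0,0,0],
    [1,0,0,0,0,0,0],
  ],
)

```text
t: 2.95
tcp_pos: [597.4, 171.2, 149.7]
tcp_rot: [0.707, -0.0, 0.708, 0.0]
ft_force: [0.3, 0.2, 0.1]
finger_gap: 85.3
```

```bash
python3 - <<'E'
from h import *
go(598.7,170.2,27,90)
c=capture("wrist");cv2.imwrite("pics/w2.png",c["pixels"])
print(proj(c,[[598.7,170.2,60]]))
E
```

```text
t 2.95 tcp [597.4 171.2 149.7] gap 85.3 q [ 0.09  0.59  1.29  0.    1.26 -1.48] F [0.3 0.2 0.1]
 toolaxes x [-0.001 -0.    -1.   ] y [-0.  1. -0.] z [ 1.     0.    -0.001]  shift units [ 4.91 -0.04  0.06] turn units [ 0.   -0.01  0.  ]
[[320.55981712 209.5039574 ]]
```

View pics/w2.png

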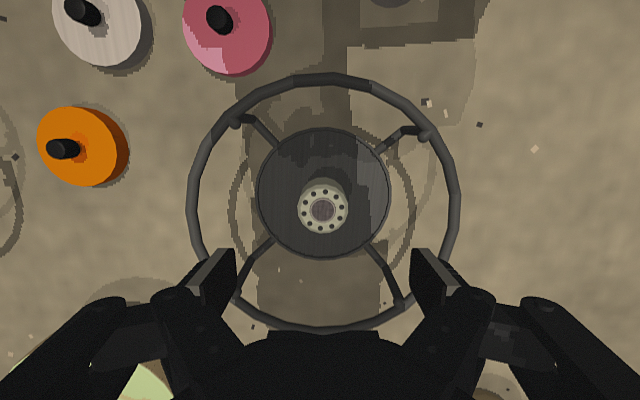

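carry_out(
  targets=[
    [1,0.8,0,0.05,0,0,0],
    [1,0.8,0,0,0,0,0],
    [1,0.8,0,0,0,0,0],
    [1,0.8,0,0,0,0,0],
    [1,0.7,0,0,0,0,0],
    [1,0.6,0,0,0,0,0],
    [1,0.4,0,0,0,0,0],
    [1,0,0,0,0,0,0],
  ],
)

```text
t: 3.8
tcp_pos: [598.7, 171.2, 26.9]
tcp_rot: [0.707, -0.0, 0.708, 0.0]
ft_force: [0.4, 0.5, -1.1]
finger_gap: 85.6
```

carry_out(
  targets=[
    [0.4,0,0,0,0,0,0],
    [0.3,0,0,0,0,0,0],
    [0.3,0,0,0,0,0,0],
    [0.3,0,0,0,0,0,0],
    [0.3,0,0,0,0,0,0],
    [0.3,0,0,0,0,0,0],
  ],
  squeeze=40,
)

```text
t: 4.4
tcp_pos: [599.4, 171.2, 28.6]
tcp_rot: [0.708, -0.0, 0.707, 0.0]
ft_force: [-0.7, -0.0, 6.4]
finger_gap: 42.6
```

```bash
python3 - <<'E'
from h import *
go(598.7,170.2,160,90)
E
```

```text
t 4.4 tcp [599.4 171.2  28.6] gap 42.6 q [ 0.09  0.74  1.39 -0.    1.01 -1.48] F [-0.7 -0.   6.4]
 toolaxes x [ 0.002  0.    -1.   ] y [-0.  1.  0.] z [1.    0.    0.002]  shift units [-5.26 -0.04 -0.02] turn units [ 0.    0.01 -0.  ]
```

carry_out(
  targets=[
    [0.3,-0.4,0,0,0,0,0],
    [0.3,-0.7,0,0,0,0,0],
    [0.3,-0.8,0,0,0,0,0],
    [0.3,-0.9,0,0,0,0,0],
    [0.3,-0.9,0,0,0,0,0],
    [0.3,-0.9,0,0,0,0,0],
    [0.3,-0.5,0,0,0,0,0],
    [0.3,0,0,0,0,0,0],
  ],
)

```text
t: 5.2
tcp_pos: [599.5, 171.3, 156.8]
tcp_rot: [0.708, -0.0, 0.706, 0.0]
ft_force: [-0.9, 0.3, -1.3]
finger_gap: 42.9
```

```bash
python3 - <<'E'
from h import *
go(450,330,155,90)
c=capture("wrist");cv2.imwrite("pics/w3.png",c["pixels"])
E
```

```text
t 5.2 tcp [599.5 171.3 156.8] gap 42.9 q [ 0.09  0.59  1.28  0.    1.27 -1.48] F [-0.9  0.3 -1.3]
 toolaxes x [ 0.003  0.    -1.   ] y [-0.  1.  0.] z [1.    0.    0.003]  shift units [ 0.06  6.35 -5.98] turn units [ 0.    0.02 -0.  ]
```

View pics/w3.png

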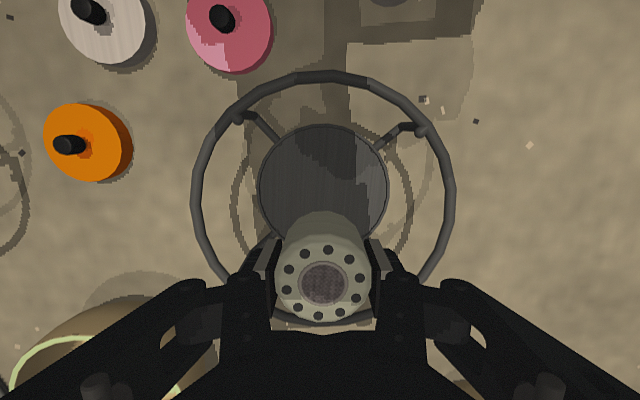

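The small burner is held upright at (322,283), centred between the pads, and clear of the ring.

carry_out(
  targets=[
    [0.3,0,0.5,-0.5,0,0,0],
    [0.3,0,0.9,-0.85,0,0,0],
    [0.3,0,0.95,-0.9,0,0,0],
    [0.3,0,1,-0.95,0,0,0],
    [0.3,0,1,-0.95,0,0,0],
    [0.3,0,0.95,-0.9,0,0,0],
    [0.3,0,0.7,-0.6,0,0,0],
    [0.3,0,0.35,-0.33,0,0,0],
  ],
)

```text
t: 6.05
tcp_pos: [447.6, 330.8, 153.8]
tcp_rot: [0.706, -0.001, 0.708, 0.0]
ft_force: [0.1, 0.7, -2.0]
finger_gap: 43.0
```

carry_out(
  targets=[
    [0.3,0.5,0,0,0,0,0],
    [0.3,0.9,0,0,0,0,0],
    [0.3,1,0,0,0,0,0],
    [0.3,1,0,0,0,0,0],
    [0.3,0.9,0,0,0,0,0],
    [0.3,0.7,0,0,0,0,0],
    [0.3,0.3,0,0,0,0,0],
    [0.3,0,0,0,0,0,0],
  ],
)

```text
t: 6.85
tcp_pos: [449.2, 328.9, 21.1]
tcp_rot: [0.706, -0.0, 0.708, -0.001]
ft_force: [-0.8, -0.1, -0.6]
finger_gap: 42.8
```

```bash
python3 - <<'E'
from h import *
go(450,330,9,90)
c=capture("scene");cv2.imwrite("pics/s3.png",c["pixels"])
E
```

```text
t 6.85 tcp [449.2 328.9  21.1] gap 42.8 q [ 0.42  0.63  1.61 -0.    0.9  -1.15] F [-0.8 -0.1 -0.6]
 toolaxes x [-0.002 -0.001 -1.   ] y [ 0.001  1.    -0.001] z [ 1.    -0.001 -0.002]  shift units [0.48 0.05 0.03] turn units [-0.   -0.02  0.01]
```

carry_out(
  targets=[
    [0.3,0.3,0,0,0,0,0],
    [0.3,0.1,0,0,0,0,0],
    [0.3,0.06,0,0,0,0,0],
    [0.3,0,0,0,0,0,0],
  ],
)

```text
t: 7.3
tcp_pos: [449.3, 329.9, 11.1]
tcp_rot: [0.707, -0.0, 0.707, 0.0]
ft_force: [-0.3, 0.5, -1.2]
finger_gap: 42.9
```

carry_out(
  targets=[
    [0.3,0.08,0,0,0,0,0],
    [0.3,0,0,0,0,0,0],
  ],
)

```text
t: 7.5
tcp_pos: [449.3, 329.9, 9.0]
tcp_rot: [0.707, -0.0, 0.707, 0.0]
ft_force: [-0.7, -0.0, -1.0]
finger_gap: 42.8
```

carry_out(
  targets=[
    [0.3,0.06,0,0,0,0,0],
    [0.3,0,0,0,0,0,0],
  ],
)

```text
t: 7.7
tcp_pos: [449.4, 330.0, 8.5]
tcp_rot: [0.707, -0.0, 0.707, 0.0]
ft_force: [-3.3, -2.0, 8.9]
finger_gap: 42.6
```

carry_out(
  targets=[
    [0.55,0,0,0,0,0,0],
    [0.65,0,0,0,0,0,0],
    [0.75,0,0,0,0,0,0],
    [0.8,0,0,0,0,0,0],
    [0.8,-0.5,0,0,0,0,0],
    [0.8,-1,0,0,0,0,0],
    [0.8,-1,0,0,0,0,0],
    [0.8,-1,0,0,0,0,0],
  ],
)

```text
t: 8.5
tcp_pos: [449.4, 329.9, 96.9]
tcp_rot: [0.707, -0.0, 0.707, 0.0]
ft_force: [0.5, 0.3, -0.5]
finger_gap: 67.9
```

carry_out(
  targets=[
    [0.85,-1,0,0,0,0,0],
    [0.85,-1,0,0,0,0,0],
    [0.85,-0.5,0,0,0,0,0],
    [0.85,0,0,0,0,0,0],
  ],
)

```text
t: 8.9
tcp_pos: [449.9, 330.2, 159.4]
tcp_rot: [0.708, 0.0, 0.706, 0.001]
ft_force: [-0.9, -0.4, 0.0]
finger_gap: 72.4
```

```bash
python3 - <<'E'
from h import *
go(566.3,-225.8,160,90)
c=capture("top");cv2.imwrite("pics/t4.png",cv2.resize(c["pixels"][100:330,80:480],None,fx=2,fy=2))
c=capture("scene");cv2.imwrite("pics/s4.png",c["pixels"])
c=capture("wrist");cv2.imwrite("pics/w4.png",c["pixels"])
E
```

```text
t 8.9 tcp [449.9 330.2 159.4] gap 72.4 q [ 0.42  0.45  1.5  -0.    1.19 -1.15] F [-0.9 -0.4  0. ]
 toolaxes x [ 0.003  0.001 -1.   ] y [-0.     1.     0.001] z [1.    0.    0.003]  shift units [ -0.04 -22.24   4.64] turn units [ 0.    0.02 -0.01]
```

View pics/w4.png

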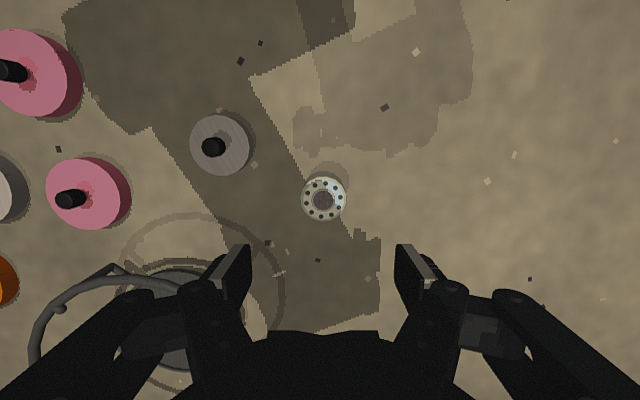

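Parked small burner stands upright at (323,199). On to the large burner.

carry_out(
  targets=[
    [0.85,0,-1,0.2,0,0,0],
    [0.85,0,-1,0.2,0,0,0],
    [0.85,0,-1,0.2,0,0,0],
    [0.85,0,-1,0.2,0,0,0],
    [0.85,0,-1,0.2,0,0,0],
    [0.85,0,-1,0.2,0,0,0],
    [0.85,0,-1,0.2,0,0,0],
    [0.85,0,-1,0.2,0,0,0],
  ],
)

```text
t: 9.85
tcp_pos: [489.0, 128.8, 156.3]
tcp_rot: [0.706, -0.0, 0.708, 0.0]
ft_force: [0.3, -0.1, 0.4]
finger_gap: 72.6
```

carry_out(
  targets=[
    [0.85,0,-1,0.2,0,0,0],
    [0.85,0,-1,0.2,0,0,0],
    [0.85,0,-1,0.2,0,0,0],
    [0.85,0,-1,0.2,0,0,0],
    [0.85,0,-1,0.2,0,0,0],
    [0.85,0,-1,0.2,0,0,0],
    [0.85,0,-1,0.2,0,0,0],
    [0.85,0,-1,0.2,0,0,0],
  ],
)

```text
t: 10.65
tcp_pos: [529.1, -71.0, 156.2]
tcp_rot: [0.706, 0.0, 0.708, 0.0]
ft_force: [-0.0, 1.3, 0.1]
finger_gap: 72.1
```

carry_out(
  targets=[
    [0.85,0,-1,0.2,0,0,0],
    [0.85,0,-1,0.2,0,0,0],
    [0.85,0,-1,0.2,0,0,0],
    [0.85,0,-1,0.2,0,0,0],
    [0.85,0,-1,0.2,0,0,0],
    [0.85,0,-0.8,0.2,0,0,0],
    [0.85,0,-0.4,0.2,0,0,0],
    [0.85,0,0,0.04,0,0,0],
  ],
)

```text
t: 11.45
tcp_pos: [565.5, -225.7, 156.4]
tcp_rot: [0.707, 0.001, 0.708, 0.0]
ft_force: [0.2, -0.9, 0.4]
finger_gap: 72.6
```

```bash
python3 - <<'E'
from h import *
go(566.3,-225.8,160,90)
c=capture("wrist");cv2.imwrite("pics/w5.png",c["pixels"])
print(proj(c,[[566.3,-225.8,70]]))
E
```

```text
t 11.45 tcp [ 565.5 -225.7  156.4] gap 72.6 q [-0.57  0.56  1.33 -0.    1.25 -2.14] F [ 0.2 -0.9  0.4]
 toolaxes x [-0.001  0.001 -1.   ] y [0.001 1.    0.001] z [ 1.    -0.001 -0.001]  shift units [-0.14 -0.    0.03] turn units [-0.01 -0.01 -0.01]
[[321.56905022 210.02798596]]
```

View pics/w5.png

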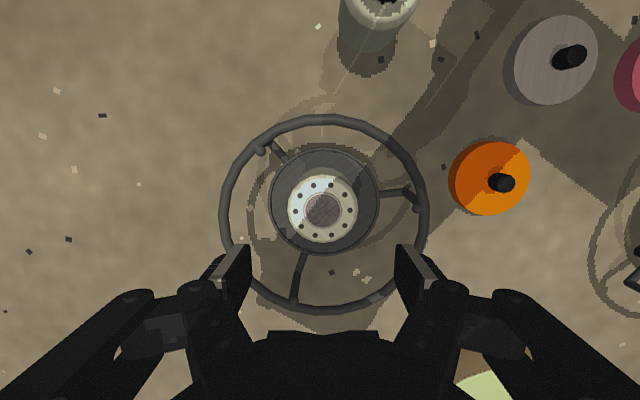

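carry_out(
  targets=[
    [0.85,0.8,0,0.03,0,0,0],
    [0.85,0.8,0,0,0,0,0],
    [0.85,0.8,0,0,0,0,0],
    [0.85,0.8,0,0,0,0,0],
    [0.85,0.7,0,0,0,0,0],
    [0.85,0.6,0,0,0,0,0],
    [0.85,0.4,0,0,0,0,0],
    [0.85,0,0,0,0,0,0],
  ],
)

```text
t: 12.3
tcp_pos: [565.8, -224.3, 33.9]
tcp_rot: [0.706, 0.0, 0.708, 0.001]
ft_force: [0.4, 0.4, 0.2]
finger_gap: 72.6
```

carry_out(
  targets=[
    [0.5,0,0,0,0,0,0],
    [0.5,0,0,0,0,0,0],
    [0.5,0,0,0,0,0,0],
    [0.5,0,0,0,0,0,0],
    [0.5,0,0,0,0,0,0],
    [0.5,0,0,0,0,0,0],
  ],
  squeeze=50,
)

```text
t: 12.9
tcp_pos: [566.8, -225.3, 36.1]
tcp_rot: [0.708, -0.0, 0.707, -0.0]
ft_force: [-0.0, 1.3, 6.1]
finger_gap: 58.2
```

carry_out(
  targets=[
    [0.5,-0.4,0,0,0,0,0],
    [0.5,-0.7,0,0,0,0,0],
    [0.5,-0.8,0,0,0,0,0],
    [0.5,-0.9,0,0,0,0,0],
    [0.5,-0.9,0,0,0,0,0],
    [0.5,-0.9,0,0,0,0,0],
    [0.5,-0.5,0,0,0,0,0],
    [0.5,0,0,0,0,0,0],
  ],
)

```text
t: 13.7
tcp_pos: [566.7, -225.4, 164.1]
tcp_rot: [0.708, -0.001, 0.706, -0.0]
ft_force: [-0.8, -0.1, -3.1]
finger_gap: 58.4
```

```bash
python3 - <<'E'
from h import *
go(597.3,171.2,160,90)
c=capture("wrist");cv2.imwrite("pics/w6.png",c["pixels"])
E
```

```text
t 13.7 tcp [ 566.7 -225.4  164.1] gap 58.4 q [-0.57  0.55  1.32 -0.    1.27 -2.14] F [-0.8 -0.1 -3.1]
 toolaxes x [ 0.002 -0.002 -1.   ] y [-0.     1.    -0.002] z [1.    0.    0.002]  shift units [ 0.14 15.86  1.23] turn units [0.   0.02 0.01]
```

View pics/w6.png

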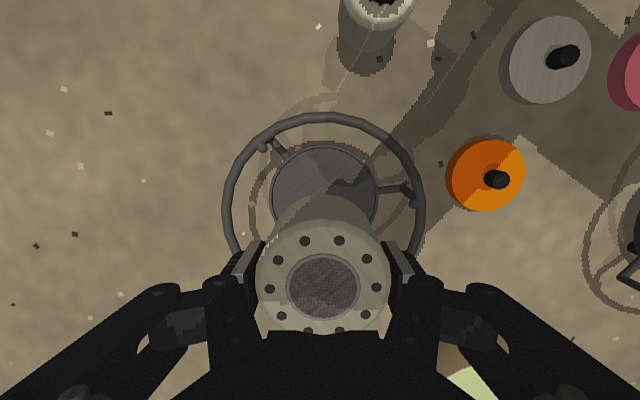

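carry_out(
  targets=[
    [0.5,0,0.5,0.03,0,0,0],
    [0.5,0,0.9,0.07,0,0,0],
    [0.5,0,1,0.08,0,0,0],
    [0.5,0,1,0.08,0,0,0],
    [0.5,0,1,0.08,0,0,0],
    [0.5,0,1,0.08,0,0,0],
    [0.5,0,1,0.08,0,0,0],
    [0.5,0,1,0.08,0,0,0],
  ],
)

```text
t: 14.55
tcp_pos: [580.0, -38.0, 161.2]
tcp_rot: [0.706, 0.0, 0.708, 0.001]
ft_force: [0.4, 0.4, -3.1]
finger_gap: 58.3
```

carry_out(
  targets=[
    [0.5,0,1,0.08,0,0,0],
    [0.5,0,1,0.08,0,0,0],
    [0.5,0,1,0.08,0,0,0],
    [0.5,0,1,0.08,0,0,0],
    [0.5,0,1,0.08,0,0,0],
    [0.5,0,1,0.08,0,0,0],
    [0.5,0,1,0.08,0,0,0],
    [0.5,0,0.8,0.08,0,0,0],
  ],
)

```text
t: 15.35
tcp_pos: [595.6, 157.1, 161.1]
tcp_rot: [0.706, -0.0, 0.708, 0.001]
ft_force: [0.7, -0.6, -1.8]
finger_gap: 58.3
```

carry_out(
  targets=[
    [0.5,0,0.5,0.05,0,0,0],
    [0.5,0,0.16,0.02,0,0,0],
    [0.5,0,0,0,0,0,0],
    [0.5,0,0,0,0,0,0],
  ],
)

```text
t: 15.75
tcp_pos: [598.3, 170.7, 162.3]
tcp_rot: [0.707, 0.0, 0.707, -0.0]
ft_force: [0.4, -1.2, -1.6]
finger_gap: 58.4
```

```bash
python3 - <<'E'
from h import *
go(597.6,171.4,37,90)
c=capture("wrist");cv2.imwrite("pics/w7.png",c["pixels"])
E
sed -i 's/n,c in C.items/n,c in sorted(C.items())[::-1]/' m3.py; python3 m3.py
```

```text
t 15.75 tcp [598.3 170.7 162.3] gap 58.4 q [ 0.09  0.58  1.28 -0.    1.28 -1.48] F [ 0.4 -1.2 -1.6]
 toolaxes x [-0. -0. -1.] y [ 0.  1. -0.] z [ 1. -0. -0.]  shift units [ 5.01  0.03 -0.03] turn units [-0. -0.  0.]Traceback (most recent call last):
  File "m3.py", line 4, in <module>
    for n,c in sorted(C.items())[::-1]():
               ~~~~~~~~~~~~~~~~~~~~~~~^^
TypeError: 'list' object is not callable
```

View pics/w7.png

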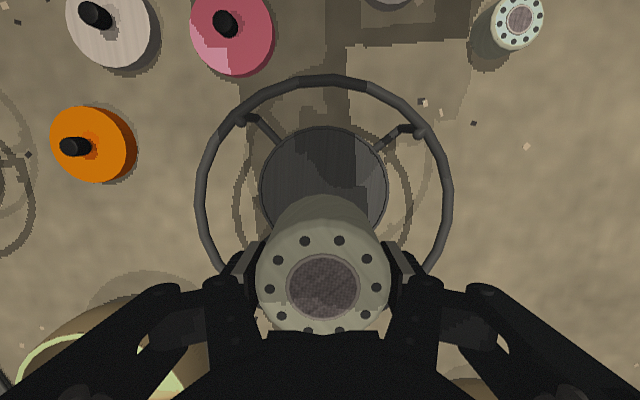

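Well over the large stand. Descending to about 4 mm above the tray first.

carry_out(
  targets=[
    [0.5,0.5,0,0,0,0,0],
    [0.5,0.8,0,0,0,0,0],
    [0.5,0.9,0,0,0,0,0],
    [0.5,0.9,0,0,0,0,0],
    [0.5,0.8,0,0,0,0,0],
    [0.5,0.6,0,0,0,0,0],
    [0.5,0.35,0,0,0,0,0],
    [0.5,0,0,0,0,0,0],
  ],
)

```text
t: 16.7
tcp_pos: [597.9, 171.3, 40.1]
tcp_rot: [0.706, -0.0, 0.708, 0.0]
ft_force: [-0.9, -0.7, -2.7]
finger_gap: 58.2
```

carry_out(
  targets=[
    [0.5,0.08,0,0,0,0,0],
    [0.5,0,0,0,0,0,0],
  ],
)

```text
t: 16.9
tcp_pos: [598.8, 171.5, 40.0]
tcp_rot: [0.708, -0.0, 0.707, 0.0]
ft_force: [-1.1, -0.2, -2.4]
finger_gap: 58.6
```

carry_out(
  targets=[
    [0.5,0.08,0,-0.04,0,0,0],
    [0.5,0.04,0,0,0,0,0],
    [0.5,0,0,0,0,0,0],
  ],
)

```text
t: 17.2
tcp_pos: [597.4, 171.4, 36.3]
tcp_rot: [0.707, -0.0, 0.707, 0.0]
ft_force: [0.6, -0.7, -1.8]
finger_gap: 58.5
```

carry_out(
  targets=[
    [0.5,0.05,0,0,0,0,0],
    [0.5,0,0,0,0,0,0],
  ],
)

```text
t: 17.4
tcp_pos: [597.5, 171.4, 36.1]
tcp_rot: [0.707, -0.0, 0.707, 0.0]
ft_force: [-4.1, -0.1, 4.7]
finger_gap: 58.3
```

carry_out(
  targets=[
    [0.73,0,0,0,0,0,0],
    [0.8,0,0,0,0,0,0],
    [0.85,0,0,0,0,0,0],
    [0.85,0,0,0,0,0,0],
    [0.85,-0.5,0,0,0,0,0],
    [0.85,-1,0,0,0,0,0],
    [0.85,-1,0,0,0,0,0],
    [0.85,-1,0,0,0,0,0],
  ],
)

```text
t: 18.2
tcp_pos: [597.5, 171.4, 124.6]
tcp_rot: [0.707, -0.0, 0.707, 0.0]
ft_force: [0.6, -0.3, 0.6]
finger_gap: 72.8
```

carry_out(
  targets=[
    [0.8,-1,0,0,0,0,0],
    [0.8,-0.5,0,0,0,0,0],
    [0.8,0,0,0,0,0,0],
  ],
)

```text
t: 18.5
tcp_pos: [598.1, 171.5, 162.1]
tcp_rot: [0.708, -0.0, 0.706, 0.0]
ft_force: [0.4, -0.4, -0.0]
finger_gap: 68.3
```

```bash
sed -i 's/\[::-1\]()/[::-1]/' m3.py
cat > f.py <<'E'
from h import *
def disc(c,x,y,z,r,vmin,smax=70):
    "bright top disc near expected world point"
    hsv=cv2.cvtColor(c["pixels"],cv2.COLOR_BGR2HSV)
    u,v=proj(c,[[x,y,z]])[0]; rr=np.linalg.norm(proj(c,[[x+r*1.5,y,z]])[0]-[u,v])
    m=((hsv[...,1]<smax)&(hsv[...,2]>vmin)).astype(np.uint8); k=np.zeros_like(m); cv2.circle(k,(int(round(u)),int(round(v))),int(rr),1,-1); m&=k
    N,l,st,ce=cv2.connectedComponentsWithStats(m,connectivity=8)
    if N<2: return None
    i=1+np.argmax(st[1:,4]); ct=max(cv2.findContours((l==i).astype(np.uint8),cv2.RETR_EXTERNAL,cv2.CHAIN_APPROX_NONE)[0],key=len).reshape(-1,2)
    return rcirc(cast(c,cv2.convexHull(ct).reshape(-1,2),z)),ce[i].round(1)
E
python3 m3.py; python3 - <<'E'
from f import *
for n,v in(("top",150),("scene",125),("wrist",130)):
    c=capture(n); cv2.imwrite(f"pics/{n}8.png",c["pixels"])
    print(n,"LB",disc(c,597.5,171.4,70,30,v),"SB",disc(c,450,330,40,22,v))
go(450,330,150,90)
E
```

```text
top large ring [597.9 171.5] 955 tray [599.8 165.2] 49 444
top small ring [ 574.  -225.1] 779 tray [ 573.9 -224.2] 93 165
scene large ring [597.9 170.7] 1317 tray [597.8 171.4] 26 1237
scene small ring [ 573.2 -224.4] 1246 tray [ 573.7 -224. ] 77 192
top LB ((array([596.8, 150.4]), 8.5, 8), array([238.2, 183.5])) SB None
scene LB None SB None
wrist LB ((array([597.5, 171.9]), 27.4, 27), array([322.6, 208.4])) SB ((array([454. , 336.7]), 29.4, 25), array([530.2,  30.4]))
t 18.75 tcp [596.9 171.3 158.7] gap 68.6 q [ 0.09  0.58  1.28 -0.    1.28 -1.48] F [-0.5  1.   0.8]
 toolaxes x [-0.002 -0.    -1.   ] y [-0.  1. -0.] z [ 1.     0.    -0.002]  shift units [ 0.36  6.35 -5.87] turn units [ 0.   -0.02  0.  ]
```

View pics/wrist8.png

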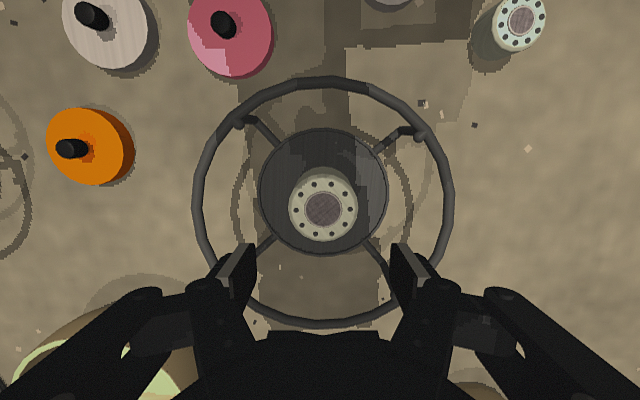

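View pics/top8.png

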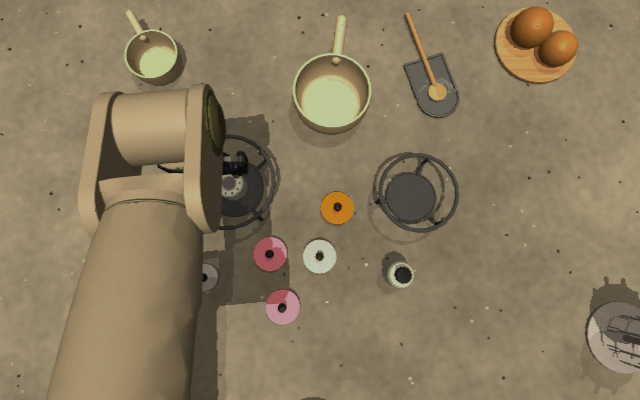

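Large burner stands centred in its stand (322,208). Fetching the small burner.

carry_out(
  targets=[
    [0.8,0,0.5,-0.45,0,0,0],
    [0.8,0,0.9,-0.85,0,0,0],
    [0.8,0,0.95,-0.9,0,0,0],
    [0.8,0,1,-0.95,0,0,0],
    [0.8,0,1,-0.95,0,0,0],
    [0.8,0,0.95,-0.9,0,0,0],
    [0.8,0,0.7,-0.6,0,0,0],
    [0.8,0,0.35,-0.3,0,0,0],
  ],
)

```text
t: 19.55
tcp_pos: [447.6, 331.8, 159.8]
tcp_rot: [0.707, -0.001, 0.707, 0.001]
ft_force: [0.9, -0.5, 0.5]
finger_gap: 68.7
```

carry_out(
  targets=[
    [0.8,0.7,0,0,0,0,0],
    [0.8,0.9,0,0,0,0,0],
    [0.8,0,0,0,0,0,0],
  ],
)

```text
t: 19.85
tcp_pos: [448.3, 329.5, 117.4]
tcp_rot: [0.705, -0.001, 0.709, -0.001]
ft_force: [0.7, -0.1, 0.1]
finger_gap: 68.4
```

```bash
python3 - <<'E'
from f import *
c=capture("wrist"); cv2.imwrite("pics/w9.png",c["pixels"])
print("SB",disc(c,450,330,40,22,120))
go(449.5,330.2,10,90)
E
```

```text
SB ((array([450.1, 337.1]), 24.3, 21), array([333.6, 211.8]))
t 19.9 tcp [449.2 329.8 119.2] gap 68.4 q [ 0.42  0.49  1.54 -0.    1.11 -1.15] F [ 0.2 -0.7  0.4]
 toolaxes x [-0.003 -0.001 -1.   ] y [-0.     1.    -0.001] z [ 1.     0.    -0.003]  shift units [4.37 0.02 0.02] turn units [ 0.   -0.02  0.01]
```

View pics/w9.png

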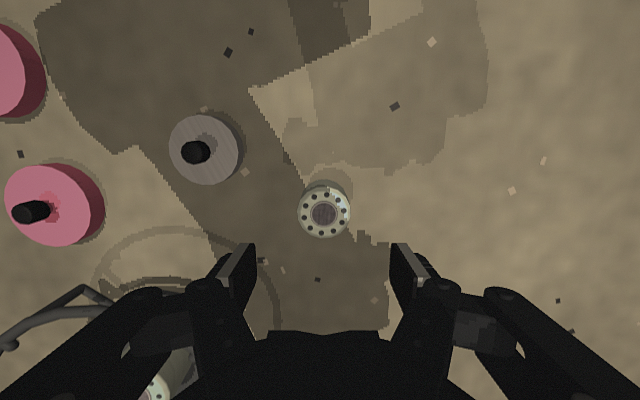

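Burner top at (323,211), centred between the fingers (mask bled into the lit floor, so I go by the picture). Descend and grasp.

carry_out(
  targets=[
    [0.8,0.7,0,0,0,0,0],
    [0.8,0.8,0,0,0,0,0],
    [0.8,0.8,0,0,0,0,0],
    [0.8,0.8,0,0,0,0,0],
    [0.8,0.6,0,0,0,0,0],
    [0.8,0.4,0,0,0,0,0],
    [0.8,0.2,0,0,0,0,0],
    [0.8,0,0,0,0,0,0],
  ],
)

```text
t: 20.7
tcp_pos: [450.1, 330.1, 12.8]
tcp_rot: [0.707, -0.0, 0.707, 0.0]
ft_force: [0.5, -0.2, 0.2]
finger_gap: 68.2
```

carry_out(
  targets=[
    [0.3,0,0,0,0,0,0],
    [0.3,0,0,0,0,0,0],
    [0.3,0,0,0,0,0,0],
    [0.3,0,0,0,0,0,0],
    [0.3,0,0,0,0,0,0],
    [0.3,0,0,0,0,0,0],
  ],
  squeeze=40,
)

```text
t: 21.3
tcp_pos: [450.3, 330.3, 13.6]
tcp_rot: [0.708, 0.0, 0.707, 0.0]
ft_force: [-0.5, -1.4, 5.9]
finger_gap: 42.3
```

carry_out(
  targets=[
    [0.3,-0.4,0,0,0,0,0],
    [0.3,-0.7,0,0,0,0,0],
    [0.3,-0.9,0,0,0,0,0],
    [0.3,-1,0,0,0,0,0],
    [0.3,-1,0,0,0,0,0],
    [0.3,-1,0,0,0,0,0],
    [0.3,-0.8,0,0,0,0,0],
    [0.3,-0.2,0,0,0,0,0],
  ],
)

```text
t: 22.1
tcp_pos: [450.5, 330.5, 165.3]
tcp_rot: [0.708, 0.0, 0.706, 0.001]
ft_force: [0.8, -0.3, -1.6]
finger_gap: 42.4
```

```bash
python3 - <<'E'
from f import *
c=capture("wrist"); cv2.imwrite("pics/w10.png",c["pixels"])
go(573.8,-224.5,160,90)
E
```

```text
t 22.15 tcp [450.3 330.4 164.5] gap 42.6 q [ 0.42  0.44  1.49 -0.    1.2  -1.15] F [ 0.2  0.6 -0.6]
 toolaxes x [ 0.003  0.001 -1.   ] y [-0.     1.     0.001] z [1.    0.    0.003]  shift units [  0.17 -22.2    4.93] turn units [ 0.    0.02 -0.01]
```

View pics/w10.png

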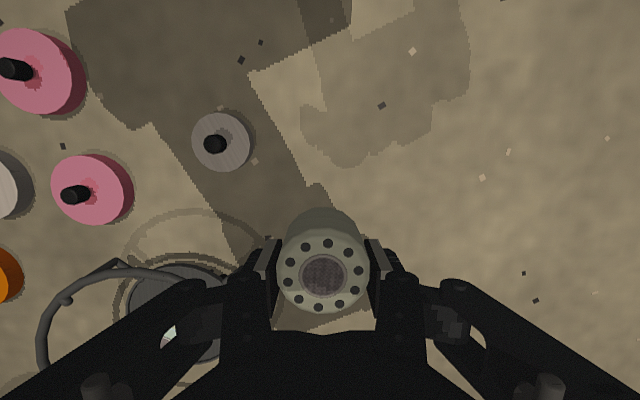

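carry_out(
  targets=[
    [0.3,0,-0.5,0.1,0,0,0],
    [0.3,0,-0.9,0.2,0,0,0],
    [0.3,0,-1,0.22,0,0,0],
    [0.3,0,-1,0.22,0,0,0],
    [0.3,0,-1,0.22,0,0,0],
    [0.3,0,-1,0.22,0,0,0],
    [0.3,0,-1,0.22,0,0,0],
    [0.3,0,-1,0.22,0,0,0],
  ],
)

```text
t: 22.95
tcp_pos: [489.8, 143.3, 161.2]
tcp_rot: [0.706, -0.0, 0.708, -0.0]
ft_force: [0.9, -0.2, -1.6]
finger_gap: 42.9
```

carry_out(
  targets=[
    [0.3,0,-1,0.22,0,0,0],
    [0.3,0,-1,0.22,0,0,0],
    [0.3,0,-1,0.22,0,0,0],
    [0.3,0,-1,0.22,0,0,0],
    [0.3,0,-1,0.22,0,0,0],
    [0.3,0,-1,0.22,0,0,0],
    [0.3,0,-1,0.22,0,0,0],
    [0.3,0,-1,0.22,0,0,0],
  ],
)

```text
t: 23.75
tcp_pos: [533.6, -56.5, 161.1]
tcp_rot: [0.706, 0.0, 0.708, 0.0]
ft_force: [0.3, 0.2, -1.2]
finger_gap: 42.9
```

carry_out(
  targets=[
    [0.3,0,-1,0.22,0,0,0],
    [0.3,0,-1,0.22,0,0,0],
    [0.3,0,-1,0.22,0,0,0],
    [0.3,0,-1,0.22,0,0,0],
    [0.3,0,-1,0.22,0,0,0],
    [0.3,0,-0.8,0.22,0,0,0],
    [0.3,0,-0.5,0.1,0,0,0],
    [0.3,0,-0.3,0.05,0,0,0],
  ],
)

```text
t: 24.55
tcp_pos: [570.7, -220.8, 161.4]
tcp_rot: [0.707, 0.001, 0.708, 0.0]
ft_force: [-0.8, 0.7, -1.8]
finger_gap: 42.4
```

carry_out(
  targets=[
    [0.3,0,-0.2,0,0,0,0],
    [0.3,0,0,0,0,0,0],
  ],
)

```text
t: 24.75
tcp_pos: [571.0, -224.8, 162.3]
tcp_rot: [0.707, -0.0, 0.707, 0.0]
ft_force: [-0.7, 0.8, -1.5]
finger_gap: 42.4
```

```bash
python3 - <<'E'
from f import *
go(573.8,-224.5,38,90)
E
```

```text
t 24.75 tcp [ 571.  -224.8  162.3] gap 42.4 q [-0.57  0.56  1.31 -0.    1.27 -2.14] F [-0.7  0.8 -1.5]
 toolaxes x [-0.  0. -1.] y [-0.  1.  0.] z [ 1.  0. -0.]  shift units [4.97 0.01 0.11] turn units [ 0. -0. -0.]
```

carry_out(
  targets=[
    [0.3,0.5,0,0.11,0,0,0],
    [0.3,0.8,0,0,0,0,0],
    [0.3,0.9,0,0,0,0,0],
    [0.3,0.9,0,0,0,0,0],
    [0.3,0.8,0,0,0,0,0],
    [0.3,0.6,0,0,0,0,0],
    [0.3,0.4,0,0,0,0,0],
    [0.3,0,0,0,0,0,0],
  ],
)

```text
t: 25.55
tcp_pos: [573.6, -224.3, 38.7]
tcp_rot: [0.706, 0.0, 0.708, 0.001]
ft_force: [-0.7, 0.2, -1.7]
finger_gap: 42.5
```

carry_out(
  targets=[
    [0.3,0.04,0,0,0,0,0],
    [0.3,0.03,0,0,0,0,0],
    [0.3,0,0,0,0,0,0],
  ],
)

```text
t: 25.85
tcp_pos: [574.3, -225.0, 38.9]
tcp_rot: [0.707, -0.0, 0.707, -0.0]
ft_force: [-0.1, 0.3, -1.4]
finger_gap: 42.5
```

carry_out(
  targets=[
    [0.3,0.1,0,0,0,0,0],
    [0.3,0.06,0,0,0,0,0],
    [0.3,0,0,0,0,0,0],
  ],
)

```text
t: 26.15
tcp_pos: [573.9, -224.8, 34.1]
tcp_rot: [0.707, -0.0, 0.707, 0.0]
ft_force: [0.7, -0.2, -1.2]
finger_gap: 42.5
```

carry_out(
  targets=[
    [0.3,0.05,0,0,0,0,0],
    [0.3,0,0,0,0,0,0],
  ],
)

```text
t: 26.35
tcp_pos: [574.1, -224.9, 33.7]
tcp_rot: [0.707, -0.0, 0.707, 0.0]
ft_force: [-2.2, 1.7, 4.3]
finger_gap: 42.9
```

carry_out(
  targets=[
    [0.55,0,0,0,0,0,0],
    [0.65,0,0,0,0,0,0],
    [0.75,0,0,0,0,0,0],
    [0.75,0,0,0,0,0,0],
    [0.75,-0.5,0,0,0,0,0],
    [0.75,-1,0,0,0,0,0],
    [0.75,-1,0,0,0,0,0],
    [0.75,-1,0,0,0,0,0],
  ],
)

```text
t: 27.15
tcp_pos: [574.1, -224.9, 122.6]
tcp_rot: [0.707, -0.0, 0.707, -0.0]
ft_force: [0.4, 0.0, 0.0]
finger_gap: 64.3
```

carry_out(
  targets=[
    [0.6,-1,0,0,0,0,0],
    [0.6,-0.5,0,0,0,0,0],
    [0.6,0,0,0,0,0,0],
  ],
)

```text
t: 27.45
tcp_pos: [574.7, -225.2, 160.1]
tcp_rot: [0.708, -0.001, 0.706, -0.001]
ft_force: [-0.4, -0.3, 0.2]
finger_gap: 51.3
```

```bash
python3 - <<'E'
from f import *
c=capture("wrist"); cv2.imwrite("pics/w11.png",c["pixels"])
print(disc(c,574,-225,60,22,120))
go(443.1,-18.5,150,90)
E
```

```text
((array([ 571.2, -224.4]), 21.1, 27), array([322.4, 199.2]))
t 27.5 tcp [ 574.1 -224.9  158.3] gap 51.2 q [-0.56  0.57  1.3   0.    1.27 -2.13] F [-0.1  0.2  0.7]
 toolaxes x [ 0.001 -0.    -1.   ] y [-0.  1. -0.] z [1.    0.    0.001]  shift units [ 0.32  8.26 -5.24] turn units [0. 0. 0.]
```

View pics/w11.png

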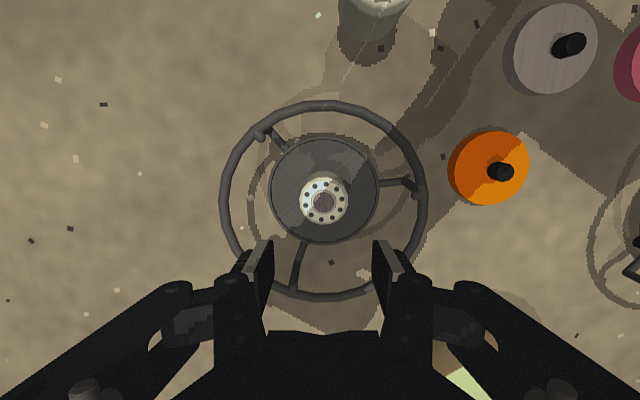

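carry_out(
  targets=[
    [0.6,0,0.6,-0.38,0,0,0],
    [0.6,0,0.95,-0.6,0,0,0],
    [0.6,0,0.95,-0.6,0,0,0],
    [0.6,0,0.95,-0.6,0,0,0],
    [0.6,0,0.95,-0.6,0,0,0],
    [0.6,0,0.95,-0.6,0,0,0],
    [0.6,0,0.95,-0.6,0,0,0],
    [0.6,0,0.95,-0.6,0,0,0],
  ],
)

```text
t: 28.3
tcp_pos: [458.1, -42.5, 156.7]
tcp_rot: [0.706, 0.0, 0.708, 0.0]
ft_force: [-0.6, -0.5, 0.1]
finger_gap: 51.4
```

carry_out(
  targets=[
    [0.6,0,0.7,-0.48,0,0,0],
    [0.6,0,0.3,-0.18,0,0,0],
    [0.6,0.6,0,0,0,0,0],
    [0.6,0.9,0,0,0,0,0],
    [0.6,0,0,0,0,0,0],
    [0.6,0,0,0,0,0,0],
  ],
)

```text
t: 28.9
tcp_pos: [443.0, -18.9, 120.5]
tcp_rot: [0.707, 0.0, 0.707, 0.0]
ft_force: [0.0, 0.1, -0.4]
finger_gap: 51.4
```

```bash
python3 - <<'E'
from f import *
c=capture("wrist"); cv2.imwrite("pics/w12.png",c["pixels"])
print(proj(c,[[443.1,-18.5,41]]),disc(c,443.1,-18.5,18,37,120))
go(443.1,-18.5,21.5,90)
E
```

```text
[[322.2363689  211.50300934]] ((array([441.7, -26.1]), 43.1, 26), array([313.5, 199.8]))
t 28.95 tcp [443.4 -19.  121. ] gap 51.0 q [-0.31  0.27  1.88 -0.    1.   -1.88] F [ 0.6 -0.  -0.3]
 toolaxes x [ 0. -0. -1.] y [-0.  1. -0.] z [1. 0. 0.]  shift units [ 3.98  0.02 -0.01] turn units [0. 0. 0.]
```

View pics/w12.png

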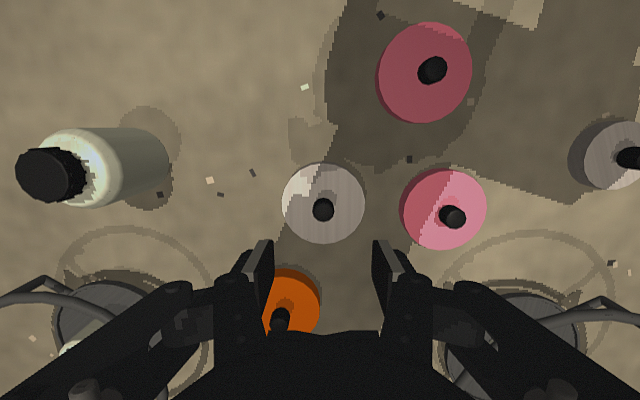

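The grey cap's knob is at (322,210), right where expected, with orange and pink caps clear of the fingers.

carry_out(
  targets=[
    [0.5,0.7,0,0,0,0,0],
    [0.5,0.8,0,0,0,0,0],
    [0.5,0.8,0,0,0,0,0],
    [0.5,0.7,0,0,0,0,0],
    [0.5,0.5,0,0,0,0,0],
    [0.5,0.3,0,0,0,0,0],
    [0.5,0.15,0,0,0,0,0],
    [0.5,0,0,0,0,0,0],
  ],
)

```text
t: 29.75
tcp_pos: [443.2, -18.8, 22.0]
tcp_rot: [0.707, -0.0, 0.707, 0.0]
ft_force: [0.4, -0.5, 0.3]
finger_gap: 42.7
```

carry_out(
  targets=[
    [0.05,0,0,0,0,0,0],
    [0.05,0,0,0,0,0,0],
    [0.05,0,0,0,0,0,0],
    [0.05,0,0,0,0,0,0],
    [0.05,0,0,0,0,0,0],
    [0.05,0,0,0,0,0,0],
  ],
  squeeze=30,
)

```text
t: 30.35
tcp_pos: [443.4, -18.7, 22.4]
tcp_rot: [0.707, -0.0, 0.707, 0.0]
ft_force: [-1.9, -0.0, 7.0]
finger_gap: 16.7
```

carry_out(
  targets=[
    [0.05,-0.3,0,0,0,0,0],
    [0.05,-0.7,0,0,0,0,0],
    [0.05,-0.9,0,0,0,0,0],
    [0.05,-1,0,0,0,0,0],
    [0.05,-1,0,0,0,0,0],
    [0.05,-1,0,0,0,0,0],
    [0.05,-0.6,0,0,0,0,0],
    [0.05,0,0,0,0,0,0],
  ],
)

```text
t: 31.15
tcp_pos: [443.8, -18.9, 161.3]
tcp_rot: [0.708, -0.001, 0.706, -0.0]
ft_force: [-0.1, -0.4, -1.8]
finger_gap: 16.9
```

```bash
python3 - <<'E'
from f import *
c=capture("wrist"); cv2.imwrite("pics/w13.png",c["pixels"])
go(597.5,171.4,150,90)
E
```

```text
t 31.2 tcp [443.1 -18.7 159.9] gap 16.6 q [-0.31  0.21  1.83 -0.    1.1  -1.88] F [-0.   0.4 -1.5]
 toolaxes x [ 0.002 -0.001 -1.   ] y [-0.     1.    -0.001] z [1.    0.    0.002]  shift units [0.4  7.6  6.18] turn units [0.   0.01 0.  ]
```

View pics/w13.png

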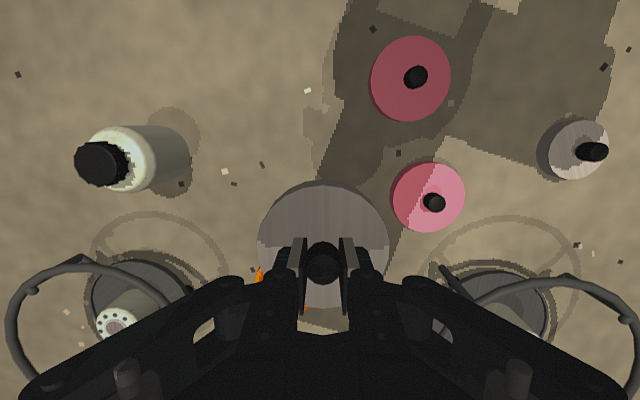

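carry_out(
  targets=[
    [0.05,0,0.5,0.4,0,0,0],
    [0.05,0,0.9,0.73,0,0,0],
    [0.05,0,1,0.82,0,0,0],
    [0.05,0,1,0.82,0,0,0],
    [0.05,0,1,0.82,0,0,0],
    [0.05,0,1,0.82,0,0,0],
    [0.05,0,1,0.82,0,0,0],
    [0.05,0,0.8,0.63,0,0,0],
  ],
)

```text
t: 32.0
tcp_pos: [589.7, 162.8, 157.5]
tcp_rot: [0.706, -0.0, 0.708, 0.0]
ft_force: [-0.5, -1.6, -1.3]
finger_gap: 16.8
```

carry_out(
  targets=[
    [0.05,0,0.4,0.32,0,0,0],
    [0.05,0,0,0,0,0,0],
    [0.05,0,0,0,0,0,0],
  ],
)

```text
t: 32.3
tcp_pos: [596.7, 171.1, 158.1]
tcp_rot: [0.706, -0.0, 0.708, 0.0]
ft_force: [0.2, -0.6, -0.6]
finger_gap: 16.8
```

```bash
python3 - <<'E'
from f import *
c=capture("wrist"); cv2.imwrite("pics/w14.png",c["pixels"])
c=capture("scene"); cv2.imwrite("pics/s14.png",cv2.resize(c["pixels"][40:280,240:560],None,fx=2.4,fy=2.4))
go(597.5,171.5,95,90)
E
```

```text
t 32.4 tcp [596.9 170.7 158.9] gap 16.6 q [ 0.09  0.58  1.29 -0.    1.27 -1.48] F [-0.7 -0.1 -0.2]
 toolaxes x [-0.001 -0.    -1.   ] y [ 0.  1. -0.] z [ 1.    -0.    -0.001]  shift units [2.56 0.03 0.03] turn units [-0.   -0.01  0.  ]
```

View pics/s14.png

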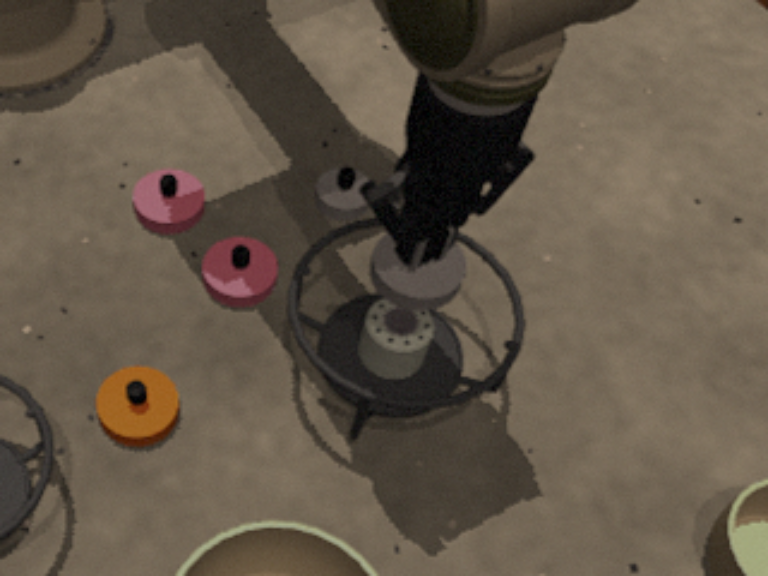

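Cap is level above the burner. Lower in stages.

carry_out(
  targets=[
    [0.05,0.5,0.02,0.02,0,0,0],
    [0.05,0.7,0,0,0,0,0],
    [0.05,0.6,0,0,0,0,0],
    [0.05,0.4,0,0,0,0,0],
    [0.05,0.2,0,0,0,0,0],
    [0.05,0,0,0,0,0,0],
    [0.05,0,0,0,0,0,0],
  ],
)

```text
t: 33.1
tcp_pos: [598.2, 171.9, 99.9]
tcp_rot: [0.707, -0.0, 0.707, 0.0]
ft_force: [-0.1, -0.1, -0.6]
finger_gap: 16.7
```

```bash
python3 - <<'E'
from f import *
go(597.5,171.5,76.5,90)
E
```

```text
t 33.1 tcp [598.2 171.9  99.9] gap 16.7 q [ 0.09  0.64  1.34  0.    1.15 -1.48] F [-0.1 -0.1 -0.6]
 toolaxes x [ 0.001  0.    -1.   ] y [-0.  1.  0.] z [1.    0.    0.001]  shift units [ 0.93 -0.01 -0.03] turn units [ 0.    0.01 -0.  ]
```

carry_out(
  targets=[
    [0.05,0.2,0,-0.02,0,0,0],
    [0.05,0.2,0,0,0,0,0],
    [0.05,0.2,0,0,0,0,0],
    [0.05,0.15,0,0,0,0,0],
    [0.05,0,0,0,0,0,0],
  ],
)

```text
t: 33.6
tcp_pos: [597.1, 171.9, 79.8]
tcp_rot: [0.707, -0.0, 0.708, 0.0]
ft_force: [-1.1, -0.8, -1.6]
finger_gap: 16.3
```

carry_out(
  targets=[
    [0.05,0.08,0,0,0,0,0],
    [0.05,0.06,0,0,0,0,0],
    [0.05,0,0,0,0,0,0],
  ],
)

```text
t: 33.9
tcp_pos: [597.3, 171.9, 76.9]
tcp_rot: [0.707, -0.0, 0.707, 0.0]
ft_force: [-0.7, 0.4, -0.5]
finger_gap: 16.6
```

carry_out(
  targets=[
    [0.05,0.04,0,0,0,0,0],
    [0.05,0,0,0,0,0,0],
  ],
)

```text
t: 34.1
tcp_pos: [597.6, 171.9, 76.5]
tcp_rot: [0.707, -0.0, 0.707, 0.0]
ft_force: [-0.7, 0.1, 2.7]
finger_gap: 16.5
```

Contact at the expected full depth. Release and rise.

carry_out(
  targets=[
    [0.3,0,0,0,0,0,0],
    [0.4,0,0,0,0,0,0],
    [0.5,0,0,0,0,0,0],
    [0.5,-0.4,0,0,0,0,0],
    [0.5,-0.8,0,0,0,0,0],
    [0.5,-1,0,0,0,0,0],
    [0.5,-1,0,0,0,0,0],
    [0.5,0,0,0,0,0,0],
  ],
)

```text
t: 34.9
tcp_pos: [599.0, 172.1, 160.5]
tcp_rot: [0.71, 0.0, 0.705, 0.0]
ft_force: [0.1, 0.1, 0.7]
finger_gap: 42.5
```

```bash
python3 - <<'E'
from f import *
c=capture("wrist"); cv2.imwrite("pics/w15.png",c["pixels"])
print(proj(c,[[597.5,171.5,95]]))
go(400.6,231.3,120,90)
E
```

```text
[[320.79539273 214.17994516]]
t 34.95 tcp [598.1 172.  158.2] gap 42.6 q [ 0.09  0.58  1.29 -0.    1.27 -1.48] F [-0.7 -0.4  0.3]
 toolaxes x [ 0.004  0.    -1.   ] y [-0.  1.  0.] z [1.    0.    0.004]  shift units [ 1.5   2.37 -7.91] turn units [ 0.    0.03 -0.  ]
```

View pics/w15.png

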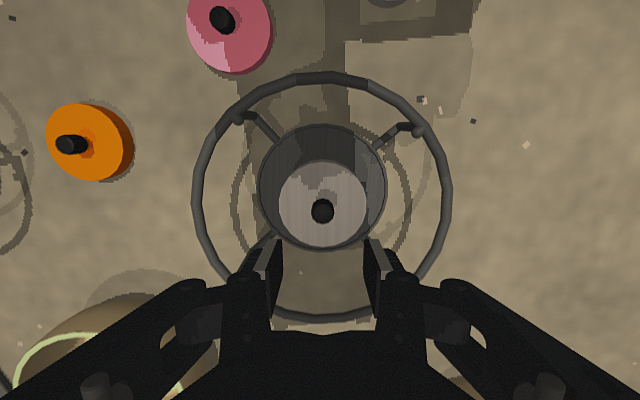

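The large cap sits on its burner, knob at (322,210). Now the small cap.

carry_out(
  targets=[
    [0.5,0,0.2,-0.6,0,0,0],
    [0.5,0,0.3,-1,0,0,0],
    [0.5,0,0.3,-1,0,0,0],
    [0.5,0,0.3,-1,0,0,0],
    [0.5,0,0.3,-1,0,0,0],
    [0.5,0,0.3,-1,0,0,0],
    [0.5,0,0.3,-1,0,0,0],
    [0.5,0,0.25,-0.9,0,0,0],
  ],
)

```text
t: 35.75
tcp_pos: [408.2, 228.2, 155.4]
tcp_rot: [0.707, -0.0, 0.708, 0.0]
ft_force: [0.6, 0.8, 0.4]
finger_gap: 42.6
```

carry_out(
  targets=[
    [0.5,0,0.12,-0.4,0,0,0],
    [0.5,0.5,0,0,0,0,0],
    [0.5,0.8,0,0,0,0,0],
    [0.5,0.3,0,0,0,0,0],
    [0.5,0,0,0,0,0,0],
    [0.5,0,0,0,0,0,0],
  ],
)

```text
t: 36.35
tcp_pos: [400.3, 231.1, 116.4]
tcp_rot: [0.707, -0.0, 0.707, 0.0]
ft_force: [0.1, -0.8, -0.6]
finger_gap: 42.5
```

```bash
python3 - <<'E'
from f import *
c=capture("wrist"); cv2.imwrite("pics/w16.png",c["pixels"])
print(proj(c,[[400.6,231.3,41]]))
go(400.6,231.3,22,90)
E
```

```text
[[322.00843191 213.11303852]]
t 36.4 tcp [400.4 231.1 116.6] gap 42.5 q [ 0.27  0.31  1.83  0.    1.   -1.3 ] F [-0.3  0.1  0.1]
 toolaxes x [ 0.001  0.    -1.   ] y [-0.  1.  0.] z [1.    0.    0.001]  shift units [3.79 0.01 0.  ] turn units [ 0.    0.01 -0.  ]
```

View pics/w16.png

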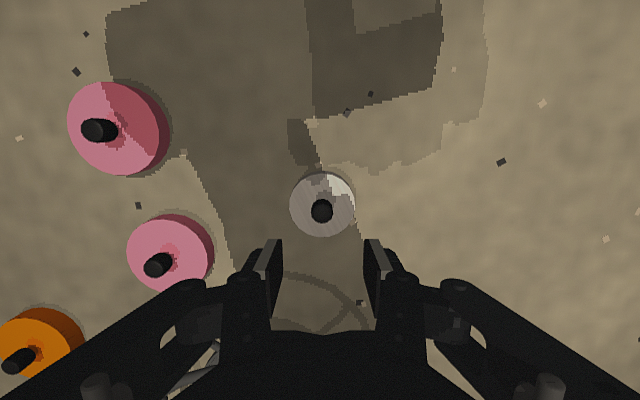

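Knob at (321,210), as expected. Grasp.

carry_out(
  targets=[
    [0.5,0.6,0,0,0,0,0],
    [0.5,0.8,0,0,0,0,0],
    [0.5,0.8,0,0,0,0,0],
    [0.5,0.7,0,0,0,0,0],
    [0.5,0.5,0,0,0,0,0],
    [0.5,0.25,0,0,0,0,0],
    [0.5,0.12,0,0,0,0,0],
    [0.5,0,0,0,0,0,0],
  ],
)

```text
t: 37.2
tcp_pos: [400.2, 231.2, 22.1]
tcp_rot: [0.707, -0.0, 0.707, 0.0]
ft_force: [-0.4, -0.4, 0.3]
finger_gap: 42.8
```

carry_out(
  targets=[
    [0.05,0,0,0,0,0,0],
    [0.05,0,0,0,0,0,0],
    [0.05,0,0,0,0,0,0],
    [0.05,0,0,0,0,0,0],
    [0.05,0,0,0,0,0,0],
    [0.05,0,0,0,0,0,0],
  ],
  squeeze=30,
)

```text
t: 37.8
tcp_pos: [400.2, 231.2, 22.4]
tcp_rot: [0.707, -0.0, 0.707, 0.0]
ft_force: [-1.2, -0.4, 6.1]
finger_gap: 17.1
```

carry_out(
  targets=[
    [0.05,-0.3,0,0,0,0,0],
    [0.05,-0.7,0,0,0,0,0],
    [0.05,-0.9,0,0,0,0,0],
    [0.05,-1,0,0,0,0,0],
    [0.05,-1,0,0,0,0,0],
    [0.05,-1,0,0,0,0,0],
    [0.05,-0.6,0,0,0,0,0],
    [0.05,0,0,0,0,0,0],
  ],
)

```text
t: 38.6
tcp_pos: [400.7, 231.3, 161.4]
tcp_rot: [0.709, 0.0, 0.706, 0.001]
ft_force: [0.2, 0.3, -0.3]
finger_gap: 16.8
```

```bash
python3 - <<'E'
from f import *
c=capture("wrist"); cv2.imwrite("pics/w17.png",c["pixels"])
c=capture("top"); cv2.imwrite("pics/t17.png",c["pixels"])
for n,v in(("top",150),("scene",125)):
    print(n,disc(capture(n),574,-225,60,22,v))
go(573.9,-224.7,160,90)
E
```

```text
top ((array([ 572.3, -225.1]), 20.8, 17), array([415. , 194.5]))
scene ((array([ 573.6, -224.3]), 20.2, 15), array([220. , 236.5]))
t 38.8 tcp [399.4 230.9 158.4] gap 16.2 q [ 0.27  0.25  1.78 -0.    1.11 -1.3 ] F [-0.1  0.3 -0.3]
 toolaxes x [-0.002 -0.001 -1.   ] y [-0.     1.    -0.001] z [ 1.     0.    -0.002]  shift units [ -0.07 -18.23   6.97] turn units [ 0.   -0.01  0.  ]
```

View pics/w17.png

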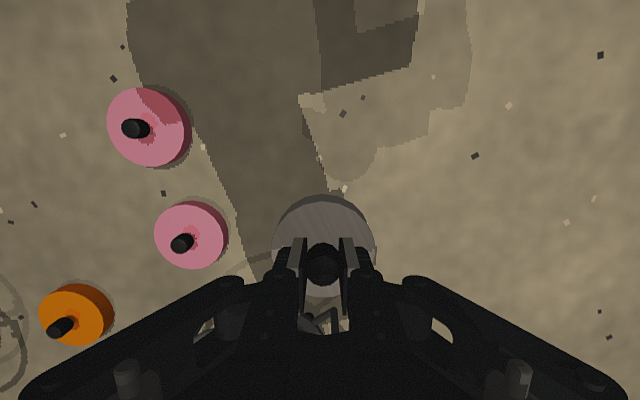

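carry_out(
  targets=[
    [0.05,0,-0.5,0.2,0,0,0],
    [0.05,0,-0.9,0.35,0,0,0],
    [0.05,0,-1,0.38,0,0,0],
    [0.05,0,-1,0.38,0,0,0],
    [0.05,0,-1,0.38,0,0,0],
    [0.05,0,-1,0.38,0,0,0],
    [0.05,0,-1,0.38,0,0,0],
    [0.05,0,-1,0.38,0,0,0],
  ],
)

```text
t: 39.6
tcp_pos: [470.8, 44.2, 158.7]
tcp_rot: [0.707, 0.0, 0.707, -0.0]
ft_force: [0.8, 0.1, -0.9]
finger_gap: 16.5
```

carry_out(
  targets=[
    [0.05,0,-1,0.38,0,0,0],
    [0.05,0,-1,0.38,0,0,0],
    [0.05,0,-1,0.38,0,0,0],
    [0.05,0,-1,0.38,0,0,0],
    [0.05,0,-1,0.38,0,0,0],
    [0.05,0,-1,0.38,0,0,0],
    [0.05,0,-1,0.38,0,0,0],
    [0.05,0,-1,0.38,0,0,0],
  ],
)

```text
t: 40.4
tcp_pos: [546.5, -155.9, 158.5]
tcp_rot: [0.707, 0.0, 0.708, 0.0]
ft_force: [0.3, -0.5, -0.5]
finger_gap: 16.6
```

carry_out(
  targets=[
    [0.05,0,-1,0.38,0,0,0],
    [0.05,0,-0.9,0.38,0,0,0],
    [0.05,0,-0.6,0.28,0,0,0],
    [0.05,0,-0.3,0.06,0,0,0],
    [0.05,0,0,0,0,0,0],
    [0.05,0,0,0,0,0,0],
  ],
)

```text
t: 41.0
tcp_pos: [573.8, -223.5, 159.0]
tcp_rot: [0.707, 0.0, 0.707, 0.0]
ft_force: [0.2, 0.1, -0.8]
finger_gap: 16.4
```

```bash
python3 - <<'E'
from f import *
go(573.3,-224.8,90,90)
c=capture("scene"); cv2.imwrite("pics/s18.png",cv2.resize(c["pixels"][100:320,100:400],None,fx=2.4,fy=2.4))
E
```

```text
t 41.0 tcp [ 573.8 -223.5  159. ] gap 16.4 q [-0.56  0.57  1.3   0.    1.27 -2.13] F [ 0.2  0.1 -0.8]
 toolaxes x [-0.001  0.001 -1.   ] y [-0.     1.     0.001] z [ 1.     0.    -0.001]  shift units [ 2.76 -0.05 -0.02] turn units [ 0.   -0.01 -0.  ]
```

View pics/s18.png

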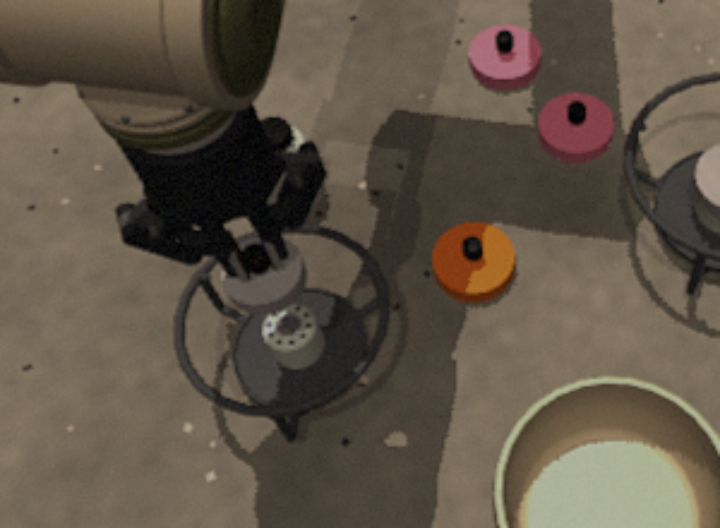

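carry_out(
  targets=[
    [0.05,0.5,-0.05,-0.02,0,0,0],
    [0.05,0.7,0,0,0,0,0],
    [0.05,0.7,0,0,0,0,0],
    [0.05,0.5,0,0,0,0,0],
    [0.05,0.3,0,0,0,0,0],
    [0.05,0.1,0,0,0,0,0],
    [0.05,0,0,0,0,0,0],
    [0.05,0,0,0,0,0,0],
  ],
)

```text
t: 41.85
tcp_pos: [574.1, -225.3, 90.0]
tcp_rot: [0.707, -0.0, 0.707, -0.0]
ft_force: [0.3, 0.5, -0.8]
finger_gap: 16.5
```

```bash
python3 - <<'E'
from f import *
go(573.3,-224.8,66.4,90)
E
```

```text
t 41.85 tcp [ 574.1 -225.3   90. ] gap 16.5 q [-0.56  0.64  1.37  0.    1.12 -2.13] F [ 0.3  0.5 -0.8]
 toolaxes x [ 0.001 -0.001 -1.   ] y [-0.     1.    -0.001] z [1.    0.    0.001]  shift units [ 0.94  0.02 -0.03] turn units [0.   0.01 0.  ]
```

carry_out(
  targets=[
    [0.05,0.2,0.02,-0.02,0,0,0],
    [0.05,0.2,0,0,0,0,0],
    [0.05,0.2,0,0,0,0,0],
    [0.05,0.15,0,0,0,0,0],
    [0.05,0.1,0,0,0,0,0],
    [0.05,0,0,0,0,0,0],
  ],
)

```text
t: 42.45
tcp_pos: [573.2, -224.5, 67.6]
tcp_rot: [0.707, -0.0, 0.707, 0.0]
ft_force: [-0.5, -0.3, 1.3]
finger_gap: 16.8
```

carry_out(
  targets=[
    [0.05,0.05,0,0,0,0,0],
    [0.05,0.02,0,0,0,0,0],
    [0.05,0,0,0,0,0,0],
  ],
)

```text
t: 42.75
tcp_pos: [573.4, -224.7, 66.5]
tcp_rot: [0.707, -0.0, 0.707, 0.0]
ft_force: [0.3, 0.3, 1.2]
finger_gap: 16.3
```

Full depth reached. Release, rise, and move away for a clear view.

carry_out(
  targets=[
    [0.3,0,0,0,0,0,0],
    [0.4,0,0,0,0,0,0],
    [0.5,0,0,0,0,0,0],
    [0.5,-0.4,0,0,0,0,0],
    [0.5,-0.8,0,0,0,0,0],
    [0.5,-1,0,0,0,0,0],
    [0.5,-1,0,0,0,0,0],
    [0.5,-1,0,0,0,0,0],
  ],
)

```text
t: 43.55
tcp_pos: [573.3, -224.6, 173.2]
tcp_rot: [0.707, -0.0, 0.707, -0.0]
ft_force: [-0.8, -0.7, 0.9]
finger_gap: 42.6
```

carry_out(
  targets=[
    [0.5,-0.5,0.5,-0.5,0,0,0],
    [0.5,-0.5,0.8,-1,0,0,0],
    [0.5,0,0.8,-1,0,0,0],
    [0.5,0,0.8,-1,0,0,0],
    [0.5,0,0.8,-1,0,0,0],
    [0.5,0,0.8,-1,0,0,0],
    [0.5,0,0.8,-1,0,0,0],
    [0.5,0,0,-1,0,0,0],
  ],
)

```text
t: 44.35
tcp_pos: [384.7, -90.5, 197.0]
tcp_rot: [0.707, -0.001, 0.707, 0.001]
ft_force: [-0.4, 0.3, 0.1]
finger_gap: 43.0
```

```bash
python3 - <<'E'
from f import *
ims=[]
for n,v in(("top",150),("scene",125)):
    c=capture(n)
    print(n,"LC",disc(c,597.5,171.5,72,37,v),"SC",disc(c,573.5,-224.8,62,29,v))
    a=c["pixels"]; a=a[100:300,160:480] if n=="top" else a[95:295,160:480]
    ims.append(a)
cv2.imwrite("pics/fin.png",cv2.resize(np.vstack(ims),None,fx=1.45,fy=1.45,interpolation=cv2.INTER_CUBIC))
s=robot.read_state();print(s["t"],s["tcp_pos"],s["ft_force"])
E
```

```text
top LC ((array([598.3, 171.4]), 36.0, 21), array([228.5, 182.8])) SC ((array([ 574.4, -225.6]), 27.8, 19), array([415.4, 193.6]))
scene LC ((array([596.8, 173. ]), 36.0, 21), array([406.8, 173.8])) SC ((array([ 573.6, -224.2]), 28.0, 19), array([220.1, 236.1]))
44.45 [384.11968543 -91.54654729 197.14075419] [ 0.17946955  0.05280895 -0.22661059]
```

View pics/fin.png

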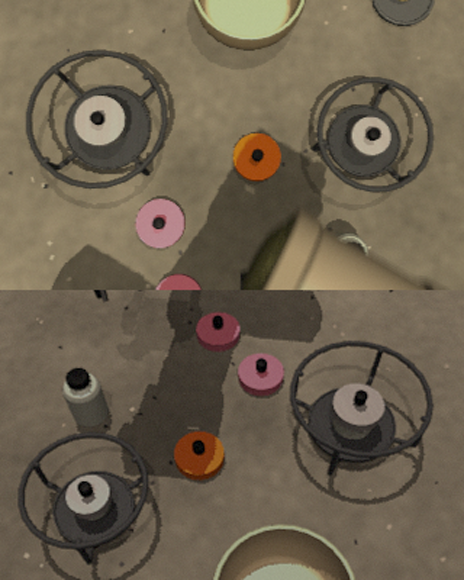

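Both caps are level and centred in both views: large at (598,172) at full-depth height, small at (574,-225). Handing in.

carry_out(
  targets=[
    [0.5,0,0,0,0,0,0],
    [0.5,0,0,0,0,0,0],
    [0.5,0,0,0,0,0,0],
  ],
)

```text
t: 44.75
tcp_pos: [386.3, -92.4, 196.3]
tcp_rot: [0.707, -0.0, 0.707, 0.0]
ft_force: [0.7, 0.7, -0.1]
finger_gap: 42.7
```

```bash
python3 -c "
from bench import ticket
print(ticket.close_job())"
```

```text
the job is handed in; nothing more can be done
None
```

The burners are swapped and each has its own cap fully down on it; I handed the job in at about 45 s, with no verdict reported. I parked the small burner on the counter and set the large burner in the large stand. The small burner then went into the small stand, followed by the grey large cap and the small cap.

**Position checks:** In the last top and scene views, the caps were at about (597.5, 172) and (574, -225). The stand centres measured about (597.5, 171.3) and (573.7, -224.6), so everything is within about 1–2 mm. Both caps looked level, and contact came at the heights expected for full depth.

**Bystanders:** The arm never went near the canister or the pot, and they looked unmoved in the final pictures; I did not re-measure them.

**Checks that failed or disagreed:**
- **Colour mask:** It bled into the lit floor for the parked small burner and the large cap in wrist views. I went by the projected positions and the pictures there.
- **Tray fit:** The scene-view fit of the small tray was off by about 15 mm while the large burner hid part of it. It agreed with the other fits once the tray was empty.
- **Small burner:** One wrist reading of it in its tray was about 2–3 mm off in x, taken just after the arm stopped. The later views agreed with the tray centre.

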